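# Load sample bottles by length into the sprung sloping racks

## Robot

A 6-joint arm with a two-finger parallel gripper is mounted at the origin on the work surface. World frame = base frame: x ahead of the robot, y to its left, z up, the work surface at z = 0. Lengths are in m, angles in rad, forces in N, time in s.
With the tool pointing down it reaches from about 0.35 to 0.975 m from the base axis. Payload 4.9 kg.
Tool frame: the origin (TCP) lies midway between the tips of the shut fingers; the grasp point (between the pads) lies 19 mm behind it; z points along the fingers, y is the line along which they close (so a half turn about z gives the same grasp; the last joint's range is limited). The gripper opens to 85 mm and grips with 20 to 120 N. Pads are 22 mm wide; open, the fingers measure 114 mm over their backs; the gripper's body (76 mm by 85 mm) begins 54 mm behind the grasp point. The pads swing forward as they close: fully open they stand 13 mm farther back than shut.
Start: joints at [1.042, 0.053, 1.613, -0, 1.476, -0.119], TCP at [0.249, 0.573, 0.231] pointing down, gripper open.
Joint ranges: [-3.01, 3.01], [-1.01, 2.22], [0.06, 2.58], [-1.02, 4.17], [0.09, 2.62], [-3.14, 3.14]. Speed limits (rad/s): [2.57, 2.57, 3.14, 3.14, 3.14, 3.14].

## Interface

Orientations are given as a rotation vector (axis times angle).
In Python, from station import ctrl gives the robot as it stands.
- The arm moves only by the tool carry_out, never from a script. Its argument "moves" is a list of rows, each an object of numbers: "x", "y", "z": the shift along the tool's x, y, z in units of 25 mm (1.0 is 25 mm); "turn": the turn about the tool's z in rad. In form: [{"x": .., "y": .., "z": .., "turn": ..}, ...]. A call has exactly 8 rows; each row shifts and turns the commanded pose from where the row before left it, along the tool's axes as they then stand; what a row does not reach is not made up. A row lasts 1/10 s, in which the tool goes at most 50 mm and 8.59 degrees, less where a joint would pass 70% of its speed; a pose out of reach is approached as far as the arm can. A call is refused whole if a number of a shift passes 1 or a number of a turn 0.15, either way. A call with a gripper value outside its range is refused whole. "grip" is the finger opening in mm, from 0 to 85.4, set as the call begins (left out, the last holds). The fingers move at their own pace and stop on an object; "newtons" is the grip in N (left out, the last holds). Time passes only in rows, so rows that do not move let the fingers close, or fill a call up. It gives the time, the measured TCP pose, the force, the opening and the grip force at its end, in the units of the state.
- ctrl.get_obs(): the state, without advancing time (a new reading comes with each control period).
- ctrl.get_image(name): name is "scene" or "top"; returns the picture (420x560x3 uint8, red, green, blue); there is no depth.
- ctrl.calibration(name): a dict with "fx", "fy", "cx", "cy" (pixels), "k1" (the pictures are not rectified: a ray, as slopes to the right and down, at radius r is drawn at 1 + k1 r^2 times it, then the intrinsics apply), "R" (3x3) and "t" (3): a world point X has camera coordinates R X + t. Camera axes: x right, y down, z forward; pixel columns grow to the right and rows downward; lengths in m; the calibration is good to about 2 mm. A picture is of the moment at which its call begins. calibration takes no time and is no camera call.
- ctrl.finish_job(): hands the job in; it is judged then, once.
Trained networks look in the newest picture that a camera, given by its name, has taken for a name from the list of things; names that differ only in an ending like _2 or _b are one class to them, and where a whole thing is asked for, a point or a joint stands for the part that bears it (a point fixed in the world has none). Each returns a list of dicts, best first, with "confidence" (0 to 1); they miss things now and then, are a little off and sometimes report something else, mostly with a low value. They report only what shows in the picture. A call takes as long as a camera call. They do not tell look-alikes from the thing itself.
- ctrl.look_for(camera, query): "rect" ([left, top, width, height] in pixels, round what is visible of it).
- ctrl.mark_of(camera, query): "pixel" ([column, row] in pixels: a listed point, or the origin of a listed thing).
The state is a dict: "t": time; "q": joint angles; "dq": joint speeds; "effort": joint torques, N m; "tool_pos": TCP position; "tool_rot": TCP orientation; "contact_force": force on the tool from outside, world axes, zero at the start; "wrist_torque": the same for the moment, N m; "opening": finger opening in m; "grip_force": force on a finger pad.
Only numpy, scipy, OpenCV 4.12 (cv2) and the standard library are available. Lean on these libraries where they do the work, as an engineer would, in place of code of your own. Each camera call takes 0.05 s, during which the arm holds its last target. There are 200 camera calls.

## Task

Sort the three loose square bottles into the sloping racks by length: the two long ones into the two places of the long rack, the short one into the free place of the short rack. Load each with its cap down the slope: press the sprung foot plate back with the cap, lower the base inside the ledge at the upper end so the bottle lies flat on the deck between its guides, and let the spring hold it against the ledge. Do not drop the bottles, and leave the other things on the bench where they are.

Things in the scene. Friction and masses are not known exactly. Their poses are not given: they have to be found in the camera images.
- long_a_centre (a point): Centre of the body, half-way up, of one long white plastic bottle lying on the bench: square body 46 x 46 x 122 mm, then a shoulder and a round cap (29 mm across, on the centre line) adding 28 mm at one end, 150 mm in all, 0.12 to 0.35 kg. x runs from cap to base: the cap's end is 89 mm towards -x, the base 61 mm towards +x. y across, z up.
- long_b_centre (a point): Centre of the body, half-way up, of the other long white plastic bottle lying on the bench: square body 46 x 46 x 122 mm, then a shoulder and a round cap (29 mm across, on the centre line) adding 28 mm at one end, 150 mm in all, 0.12 to 0.35 kg. x runs from cap to base: the cap's end is 89 mm towards -x, the base 61 mm towards +x. y across, z up.
- short_c_centre (a point): Centre of the body, half-way up, of the short white plastic bottle lying on the bench: square body 46 x 46 x 87 mm, then a shoulder and a round cap (29 mm across, on the centre line) adding 28 mm at one end, 115 mm in all, 0.12 to 0.35 kg. x runs from cap to base: the cap's end is 71.5 mm towards -x, the base 43.5 mm towards +x. y across, z up.
- long_rack_deck: Steel deck of the long rack, 197 x 172 mm, two places 88 mm apart (empty), sloping 30 degrees up away from the robot; origin mid-surface, x up the slope. A loaded bottle's base meets a fixed ledge 12 mm high. Gap from resting foot plate to ledge: 6 mm less than the bottle, so push the plate in 7 to 12 mm (its hard stop) to get the base down. Side guides 12 mm high at both ends of the body leave 5 mm each side; its middle is free.
- short_rack_deck: Steel deck of the short rack, 162 x 172 mm, two places 88 mm apart (right filled), sloping 30 degrees up away from the robot; origin mid-surface, x up the slope. A loaded bottle's base meets a fixed ledge 12 mm high. Gap from resting foot plate to ledge: 6 mm less than the bottle, so push the plate in 7 to 12 mm (its hard stop) to get the base down. Side guides 12 mm high at both ends of the body leave 5 mm each side; its middle is free.
- long_rack_seat_left (a point): Left (+y) place of the long rack: the point where the body centre of a loaded bottle lies, same axes as the bottle (cap towards -x). x up the slope, y to the left across it, z out of the deck; deck surface 23 mm below (-z). Foot plate's face at rest 83 mm towards -x; ledge face 61 mm towards +x.
- long_rack_seat_right (a point): Right (-y) place of the long rack: the point where the body centre of a loaded bottle lies, same axes as the bottle (cap towards -x). x up the slope, y to the left across it, z out of the deck; deck surface 23 mm below (-z). Foot plate's face at rest 83 mm towards -x; ledge face 61 mm towards +x.
- short_rack_seat_left (a point): Left (+y) place of the short rack, its free one: the point where the body centre of a loaded bottle lies, same axes as the bottle (cap towards -x). x up the slope, y to the left across it, z out of the deck; deck surface 23 mm below (-z). Foot plate's face at rest 65.5 mm towards -x; ledge face 43.5 mm towards +x.
- long_rack_foot_left: Aluminium foot plate of the long rack's left place, 46 mm wide, 3 to 65 mm above the deck. Origin under its pressing face, on the deck; x up the slope, z out of the deck. Pushed down the slope by a cap it moves up to 12 mm to a hard stop, springing back with 4 N plus 0.5 N per mm.
- long_rack_foot_right: Aluminium foot plate of the long rack's right place, 46 mm wide, 3 to 65 mm above the deck. Origin under its pressing face, on the deck; x up the slope, z out of the deck. Pushed down the slope by a cap it moves up to 12 mm to a hard stop, springing back with 4 N plus 0.5 N per mm.
- short_rack_foot_left: Aluminium foot plate of the short rack's left place, 46 mm wide, 3 to 65 mm above the deck. Origin under its pressing face, on the deck; x up the slope, z out of the deck. Pushed down the slope by a cap it moves up to 12 mm to a hard stop, springing back with 4 N plus 0.5 N per mm.
- beaker: Bystander: clear glass beaker, 72 mm across, 90 high, open top; origin at the centre of its underside.
- dropper: Bystander: small white plastic bottle standing, 38 mm across, 85 high; origin at the centre of its underside.
- timer: Bystander: flat blue lab timer, 55 x 65 x 22 mm; origin at the centre of its underside.
- wash: Bystander: white plastic bottle standing, 60 mm across, 150 high; origin at the centre of its underside.
- beaker2: Bystander: clear glass beaker, 80 mm across, 100 high; origin at the centre of its underside.
- strips: Bystander: small white jar with a paper label, 44 mm across, 70 high; origin at the centre of its underside.
Not all that is in view belongs to the job. What is shaped like the part that bears short_c_centre but turquoise or yellow is not meant.

How it is judged:
At the end, for the whole second after the job is handed in: One long bottle in each place of the long rack and the short bottle in the free place of the short rack, each at rest with its centre within 4 mm of the loaded position along the slope, 8 mm across and 4 mm out of the deck, and within 5 degrees of the place's direction (x of short_c_centre in the frame of short_rack_seat_left between -0.004 and 0.004 m and y of short_c_centre in the frame of short_rack_seat_left between -0.008 and 0.008 m and z of short_c_centre in the frame of short_rack_seat_left between -0.004 and 0.004 m and angle between the x axis of short_c_centre and the x axis of short_rack_seat_left, either way round below 0.09 rad and (((x of long_a_centre in the frame of long_rack_seat_left between -0.004 and 0.004 m and y of long_a_centre in the frame of long_rack_seat_left between -0.008 and 0.008 m and z of long_a_centre in the frame of long_rack_seat_left between -0.004 and 0.004 m and angle between the x axis of long_a_centre and the x axis of long_rack_seat_left, either way round below 0.09 rad) and (x of long_b_centre in the frame of long_rack_seat_right between -0.004 and 0.004 m and y of long_b_centre in the frame of long_rack_seat_right between -0.008 and 0.008 m and z of long_b_centre in the frame of long_rack_seat_right between -0.004 and 0.004 m and angle between the x axis of long_b_centre and the x axis of long_rack_seat_right, either way round below 0.09 rad)) or ((x of long_a_centre in the frame of long_rack_seat_right between -0.004 and 0.004 m and y of long_a_centre in the frame of long_rack_seat_right between -0.008 and 0.008 m and z of long_a_centre in the frame of long_rack_seat_right between -0.004 and 0.004 m and angle between the x axis of long_a_centre and the x axis of long_rack_seat_right, either way round below 0.09 rad) and (x of long_b_centre in the frame of long_rack_seat_left between -0.004 and 0.004 m and y of long_b_centre in the frame of long_rack_seat_left between -0.008 and 0.008 m and z of long_b_centre in the frame of long_rack_seat_left between -0.004 and 0.004 m and angle between the x axis of long_b_centre and the x axis of long_rack_seat_left, either way round below 0.09 rad))) and linear speed of each of bottle_long_a, bottle_long_b, bottle_short_c below 0.02 m/s); the robot touches nothing.
It fails at once if a bystander is pushed more than 30 mm (distance of any of beaker, dropper, timer, wash, beaker2, strips from where it was at the start of the episode above 0.03 m).
It fails at once if a bottle is dropped or thrown (faster than 0.6 m/s with no finger on it) ((linear speed of bottle_long_a above 0.6 m/s and contact force between bottle_long_a and the fingers below 0.05 N) or (linear speed of bottle_long_b above 0.6 m/s and contact force between bottle_long_b and the fingers below 0.05 N) or (linear speed of bottle_short_c above 0.6 m/s and contact force between bottle_short_c and the fingers below 0.05 N)).
It also fails if it takes over 72 s, if anything falls off the work surface, if the arm or the gripper's body presses on something with over 40 N, if the wrist force passes 120 N, or if a joint passes its speed limit or range.

## Working session

There is one attempt and no reset: what is moved stays moved. The work goes in short steps, Python scripts to look and compute and a tool call to move; the robot and the scene stay as the last step left them, time stands still between calls to the robot, and variables do not carry over. Pictures are saved under pics/ and viewed, at most 10 in all, crops included, and the job is handed in when it is done.

Besides the shell and the picture viewer there is one more tool, called after ">>>" as a command line: name --argument value ..., lists and objects as JSON in quotes. carry_out: Moves the arm, as the interface text tells. Its arguments: {"type":"object","properties":{"moves":{"type":"array"},"grip":{"type":"number"},"newtons":{"type":"number"}},"required":["moves"]}

```bash
mkdir -p pics; ls; python3 - <<'E'
from station import ctrl
import cv2,json
for c in("scene","top"):
    cv2.imwrite(f"pics/{c}0.png",ctrl.get_image(c)[:,:,::-1])
    k=ctrl.calibration(c);print(c,{a:(b.tolist() if hasattr(b,'tolist') else b) for a,b in k.items()})
    for n in["long_a_centre","short_c_centre","long_rack_seat_left","long_rack_seat_right","short_rack_seat_left","long_rack_deck","short_rack_deck"]:
        print(n,[([round(float(v)) for v in d["pixel"]],round(d["confidence"],2)) for d in ctrl.mark_of(c,n)])
o=ctrl.get_obs();print(o["t"],o["tool_pos"],o["tool_rot"],o["q"])
E
```

```text
pics
scene {'fx': 486.5976082241619, 'fy': 486.5976082241619, 'cx': 283.96854637245195, 'cy': 216.336425240437, 'k1': 0.03303306160156479, 'R': [[0.8515546431520581, 0.5242270061916631, 0.006382452937278718], [0.4535912657452463, -0.7306001524766783, -0.5103708267923232], [-0.2628871494877524, 0.4375036721907375, -0.8599307434054348]], 't': [-0.4862369245738515, -0.21733093243741733, 1.643051137086735]}
long_a_centre [([309, 135], 0.76)]
short_c_centre [([371, 214], 0.76), ([341, 182], 0.75), ([333, 110], 0.65), ([390, 180], 0.58), ([179, 310], 0.26)]
long_rack_seat_left [([216, 285], 0.88), ([308, 218], 0.65), ([201, 302], 0.44)]
long_rack_seat_right [([194, 313], 0.94)]
short_rack_seat_left [([268, 237], 0.79)]
long_rack_deck [([201, 302], 0.77)]
short_rack_deck []
top {'fx': 384.4184799510411, 'fy': 384.4184799510411, 'cx': 286.2122888252802, 'cy': 202.44373392951525, 'k1': 0.03498054967184278, 'R': [[-0.029066827904931324, -0.9995749649117606, -0.0022380878440819156], [-0.9803613985442735, 0.028944890572728775, -0.19507363110899686], [0.19505549917872433, -0.003476036735346178, -0.9807860467037415]], 't': [0.013231081951244384, 0.562841971556433, 1.114664880051658]}
long_a_centre [([170, 244], 0.88)]
short_c_centre [([180, 147], 0.88), ([210, 182], 0.78), ([227, 137], 0.72), ([296, 137], 0.28)]
long_rack_seat_left [([392, 201], 0.7)]
long_rack_seat_right [([421, 204], 0.57)]
short_rack_seat_left [([323, 190], 0.71)]
long_rack_deck [([404, 205], 0.71)]
short_rack_deck [([334, 195], 0.82)]
0.8 [0.24901071 0.5732662  0.23138013] [6.39158419e-01 3.07586753e+00 2.28246804e-04] [ 1.04200349e+00  5.26272545e-02  1.61284748e+00  2.82978610e-05
  1.47597410e+00 -1.19031408e-01]
```

View pics/top0.png

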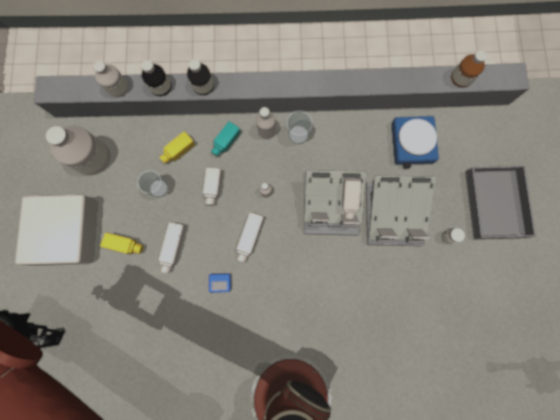

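View pics/scene0.png

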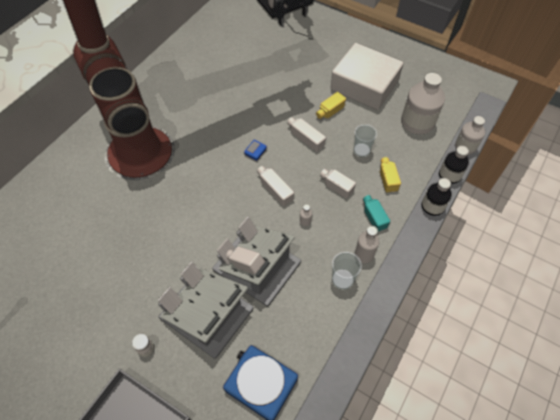

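The white bottles in the top view are at (171,246) long, (250,237) long and (211,185) short, with their caps toward the robot. The yellow bottles at (177,147) and (120,243) and the turquoise one at (225,138) are decoys. The racks are at (333,203), with its left place free, and at (402,210), which is empty.

```bash
cat > h.py <<'E'
import numpy as np,cv2
from station import ctrl
from scipy.optimize import least_squares
from scipy.spatial.transform import Rotation as Ro
C={c:ctrl.calibration(c) for c in("scene","top")}
def proj(c,X):
    k=C[c];p=np.atleast_2d(X)@np.array(k["R"]).T+np.array(k["t"]);s=p[:,:2]/p[:,2:]
    s=s*(1+k["k1"]*(s**2).sum(1,keepdims=True))
    return s*[k["fx"],k["fy"]]+[k["cx"],k["cy"]]
def onz(c,px,z):
    return least_squares(lambda v:(proj(c,[v[0],v[1],z])[0]-px),[.55,0]).x
def slopeR(yaw): return (Ro.from_euler('z',yaw)*Ro.from_euler('y',-np.pi/6)).as_matrix()
E
cat > m.py <<'E'
from h import *
import collections
M=collections.defaultdict(list)
for c in C:
  for rep in range(2):
    I=ctrl.get_image(c)
    for n in["long_rack_seat_left","long_rack_seat_right","short_rack_seat_left","long_rack_foot_left","long_rack_foot_right","short_rack_foot_left","long_rack_deck","short_rack_deck"]:
        r=ctrl.mark_of(c,n)
        if r and r[0]["confidence"]>.4: M[n].append((c,np.array(r[0]["pixel"])))
  cv2.imwrite(f"pics/{c}1.png",I[:,:,::-1])
for n,v in M.items():
    f=least_squares(lambda X:np.concatenate([proj(c,X)[0]-p for c,p in v]),[.55,-.1,.05],loss='soft_l1')
    print(n,[(c[0],p.round(1).tolist()) for c,p in v],f.x.round(4),"rms",round(float(np.sqrt((f.fun**2).mean())),2))
for nm,g,fx in(("long",[("seat_left",44,0,0),("seat_right",-44,0,0),("foot_left",44,-83,-23),("foot_right",-44,-83,-23)],.55),("short",[("seat_left",44,0,0),("foot_left",44,-65.5,-23)],.55)):
    obs=[(c,p,np.array([x,y,z])/1e3) for s,y,x,z in g for c,p in M[f"{nm}_rack_{s}"]]
    obs+= []
    f=least_squares(lambda v:np.concatenate([proj(c,v[:3]+slopeR(v[3])@l)[0]-p for c,p,l in obs]),[.55,-.1,.08,0],loss='soft_l1')
    print(nm,f.x.round(4),f.fun.round(1).tolist())
# bottles
I=cv2.imread("pics/top1.png");g=cv2.cvtColor(I,cv2.COLOR_BGR2HSV)
m=((g[...,2]>170)&(g[...,1]<45)).astype(np.uint8)
for (u,v) in((171,246),(250,237),(211,185)):
    n,l=cv2.connectedComponents(m);k=l[v,u];ys,xs=np.nonzero(l==k)
    w=np.array([onz("top",np.array([a,b],float),.035) for a,b in zip(xs,ys)]) if len(xs)<900 else np.zeros((1,2))
    r=cv2.minAreaRect(w.astype(np.float32)*1000);print((u,v),len(xs),r)
for n in("long_a_centre","short_c_centre"):
    for c in C:
        print(n,c,[(np.round(d["pixel"],1).tolist(),round(d["confidence"],2),onz(c,np.array(d["pixel"]),.023).round(4).tolist()) for d in ctrl.mark_of(c,n)])
cv2.imwrite("pics/crop.png",cv2.resize(I[110:290,140:450],None,fx=2.58,fy=2.58,interpolation=cv2.INTER_CUBIC))
E
python3 m.py
```

```text
long_rack_seat_left [('s', [214.7, 286.6]), ('s', [215.6, 285.0]), ('t', [390.6, 202.9]), ('t', [391.6, 202.2])] [ 0.5413 -0.2983  0.1295] rms 0.99
long_rack_seat_right [('s', [194.1, 315.6]), ('s', [194.0, 311.2]), ('t', [419.7, 199.7]), ('t', [421.1, 204.2])] [ 0.5413 -0.3839  0.127 ] rms 1.66
short_rack_seat_left [('s', [268.0, 234.3]), ('s', [269.6, 237.8]), ('t', [319.0, 191.1]), ('t', [322.0, 190.1])] [ 0.5814 -0.1003  0.126 ] rms 1.34
long_rack_foot_left [('s', [198.8, 286.3]), ('s', [200.7, 283.5]), ('t', [385.6, 226.1]), ('t', [380.8, 226.8])] [ 0.4809 -0.2949  0.0545] rms 1.56
long_rack_foot_right [('s', [178.1, 307.3]), ('s', [178.2, 306.3]), ('t', [411.4, 227.3]), ('t', [413.8, 228.3])] [ 0.4729 -0.3777  0.0635] rms 0.76
short_rack_foot_left [('s', [254.8, 238.4]), ('s', [268.2, 238.2]), ('t', [317.8, 208.7]), ('t', [316.6, 210.9])] [ 0.5365 -0.0956  0.0635] rms 4.2
long_rack_deck [('s', [198.5, 303.3]), ('s', [202.4, 303.1]), ('t', [220.8, 280.7])] [ 0.3099 -0.1919 -0.5586] rms 44.75
short_rack_deck [('s', [255.3, 251.2]), ('s', [255.5, 249.2]), ('t', [333.6, 193.4]), ('
[... 586 characters left out ...]
86816406, 147.390869140625), 69.92052459716797)
(211, 185) 359 ((639.71484375, 230.69088745117188), (41.15553665161133, 91.9298324584961), 83.76280975341797)
long_a_centre scene [([307.9, 133.9], 0.73, [0.4508, 0.3504])]
long_a_centre top [([172.7, 244.0], 0.92, [0.4503, 0.3471])]
short_c_centre scene [([370.8, 212.2], 0.96, [0.7721, 0.1833]), ([389.8, 178.2], 0.74, [0.7668, 0.3303]), ([341.1, 181.4], 0.65, [0.6398, 0.2368]), ([332.4, 105.6], 0.56, [0.4594, 0.5078]), ([200.0, 282.4], 0.46, [0.4648, -0.2807])]
short_c_centre top [([226.2, 134.5], 0.84, [0.7994, 0.1844]), ([209.8, 180.9], 0.82, [0.646, 0.2361]), ([117.5, 246.9], 0.8, [0.4468, 0.5135]), ([178.7, 147.4], 0.79, [0.7598, 0.3366])]
```

View pics/crop.png

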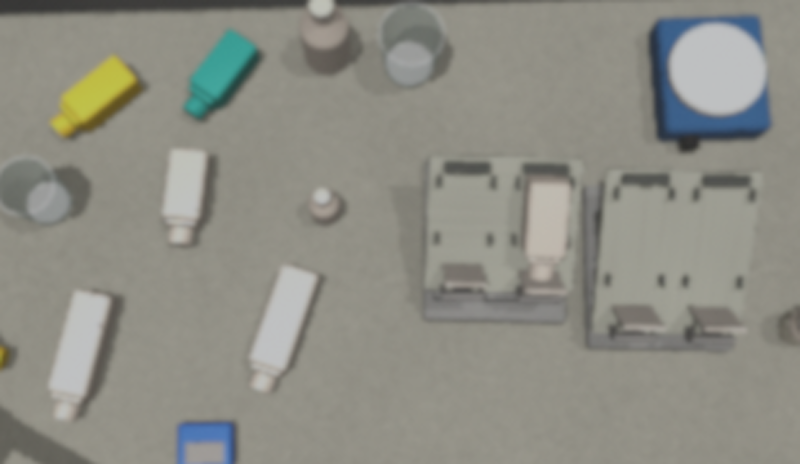

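The crop confirms two long white bottles and one short white bottle, all with caps toward the robot. The rack ledges (dark bars) are at the far end and the foot plates at the near end. Next I overlay the rack fit to check it.

```bash
cat > ov.py <<'E'
from h import *
import sys
P={"L":(np.array([.5381,-.3401,.1238]),-.0692,83,61,[44,-44]),"S":(np.array([.5787,-.1437,.12]),-.0749,65.5,43.5,[44])}
def feats(o,yaw,f,l,ys):
    out=[]
    for y in ys:
        out+=[[(l,y-23,-11),(l,y+23,-11)],[(-f,y-23,42),(-f,y+23,42),(-f,y+23,-20),(-f,y-23,-20),(-f,y-23,42)],[(-3,y,-23),(3,y,-23)],[(0,y-3,-23),(0,y+3,-23)]]
    return [np.array(q)/1e3@slopeR(yaw).T+o for q in out]
def draw(name,P):
    out=[]
    for c,(u,v,w,h,s) in {"top":(295,160,150,100,4),"scene":(150,210,150,150,4)}.items():
        I=cv2.imread(f"pics/{c}1.png")[v:v+h,u:u+w];I=cv2.resize(I,None,fx=s,fy=s,interpolation=cv2.INTER_CUBIC)
        for p in P.values():
            for q in feats(*p):
                z=((proj(c,q)-[u,v]+.5)*s).astype(int);cv2.polylines(I,[z],False,(0,0,255),1)
        out.append(I)
    H=np.zeros((600,1200,3),np.uint8);H[:400,:600]=out[0];H[:600,600:]=out[1]
    cv2.imwrite(name,cv2.resize(H,(800,400),interpolation=cv2.INTER_AREA) if 0 else np.hstack([cv2.resize(out[0],(400,267)),cv2.resize(out[1],(400,400))[:267]]) if 0 else out[0] if 'top' in name else out[1])
if __name__=="__main__":
    draw("pics/ov_top.png",P);draw("pics/ov_scene.png",P)
E
python3 ov.py
```

```text
(no output)
```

View pics/ov_top.png

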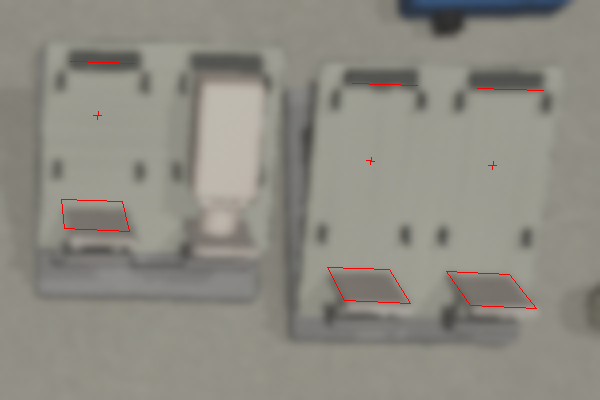

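View pics/ov_scene.png

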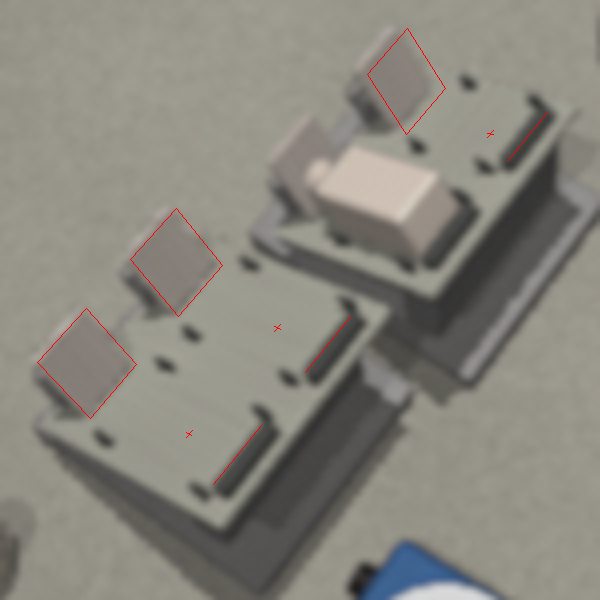

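The fit is close, but the observed ledges sit about 3 mm to +y of the overlay, so the yaw is slightly off. I'll refine it using the dark guide posts and ledges.

```bash
cat > fit.py <<'E'
from h import *
O={"top":(295,160),"scene":(150,210)}
# (rack,kind,y-sign place, side)
D={"top":{"L":dict(led=[(381,78),(506,81)],ug=[(335,101),(421,101),(459,102),(546,103)],lg=[(321,235),(405,236),(442,237),(526,238)]),
 "S":dict(led=[(105,60)],ug=[(61,81),(146,82),(183,83)],lg=[(57,170),(140,171),(177,171)])},
"scene":{"L":dict(led=[(332,343),(244,455)],ug=[(347,302),(289,377),(262,412),(200,491)],lg=[(250,264),(192,333),(165,365),(103,438)]),
 "S":dict(led=[(527,133)],ug=[(537,101),(484,166)],lg=[(469,82),(418,146)])}}
N={"L":[("scene",(215.2,285.8),0,44,0),("scene",(194,313.4),0,-44,0),("top",(391.1,202.5),0,44,0),("top",(420.4,202),0,-44,0),("scene",(199.7,284.9),-83,44,-23),("scene",(178.1,306.8),-83,-44,-23),("top",(383.2,226.4),-83,44,-23),("top",(412.6,227.8),-83,-44,-23)],
"S":[("scene",(268.8,236),0,44,0),("top",(320.5,190.6),0,44,0),("scene",(254.8,238.4),-65.5,44,-23),("top",(317.2,209.8),-65.5,44,-23)]}
P0=dict(L=[.538,-.34,.124,-.05],S=[.579,-.144,.12,-.05])
for r,led in(("L",61),("S",43.5)):
    def res(v,split=False):
        o,yaw,gu,gl,h,tl,zg=v[:3],v[3],*v[4:9];out=[]
        ys=[44+h,44-h,-44+h,-44-h]
        for c in C:
            pts=[];q=[]
            for y,p in zip([44,-44],D[c][r]["led"]):pts.append((led+tl/2,y,-12));q.append(p)
            for k,x in(("ug",gu),("lg",gl)):
                for y,p in zip(ys,D[c][r][k]):pts.append((x,y,zg));q.append(p)
            e=proj(c,np.array(pts)/1e3@slopeR(yaw).T+o)-(np.array(q)/4+O[c]-.5);out.append(e.ravel()/.5)
        for c,p,x,y,z in N[r]: out.append((proj(c,slopeR(yaw)@(np.array([x,y,z])/1e3)+o)[0]-p)/1.5)
        out.append([(h-30)/1.5,(tl-6)/2,(zg+14)/2])
        return np.concatenate(out)
    f=least_squares(res,P0[r]+[45,-40,30,6,-14],loss='soft_l1',x_scale=[.01,.01,.01,.02,5,5,1,1,1])
    cov=np.sqrt(np.diag(np.linalg.pinv(f.jac.T@f.jac)))
    print(r,f.x[:3].round(4),f.x[3].round(4),f.x[4:].round(1),"sd",cov[:4].round(4),"cost",f.cost);print(f.fun[:-3].reshape(-1,2).round(1).tolist())
    for y in(44,-44):print("seat",y,(slopeR(f.x[3])@[0,y/1e3,0]+f.x[:3]).round(4))
E
python3 fit.py
```

```text
L [ 0.5389 -0.3392  0.1241] -0.0478 [ 47.5 -55.2  30.4   6.  -15.4] sd [0.0011 0.0003 0.0018 0.0049] cost 7.924686980692474
[[0.9, 0.2], [0.9, 0.4], [0.7, 0.3], [0.5, -0.0], [0.5, -0.4], [0.2, -0.3], [-0.1, -0.5], [0.2, -0.2], [0.5, -0.2], [0.9, 0.2], [0.4, 1.1], [0.7, 0.6], [0.2, -0.2], [0.1, 0.5], [0.4, 0.4], [0.1, 0.6], [0.7, 0.0], [0.4, 0.3], [0.5, 0.2], [0.5, 0.5], [-0.3, 0.0], [-0.7, -0.4], [-1.6, -0.1], [-0.4, 0.6], [0.3, -1.3], [0.5, 1.0], [0.5, -0.1], [0.8, -0.6]]
seat 44 [ 0.541  -0.2952  0.1241]
seat -44 [ 0.5368 -0.3831  0.1241]
S [ 0.5773 -0.1458  0.1242] -0.05 [ 29.3 -38.2  30.7   5.7 -15.4] sd [0.0013 0.0005 0.0023 0.0101] cost 2.425910070086042
[[0.1, 0.9], [-0.1, -0.3], [0.7, -0.0], [-0.0, -0.0], [0.0, -0.5], [-0.1, -0.0], [-0.1, -0.1], [-0.1, 0.2], [-0.1, 0.1], [0.2, -0.4], [0.4, -0.0], [0.0, 0.3], [-0.9, 0.6], [-0.2, 0.4], [0.2, -0.5], [1.0, 0.0]]
seat 44 [ 0.5795 -0.1018  0.1242]
seat -44 [ 0.5751 -0.1897  0.1242]
```

```bash
cat > bot.py <<'E'
from h import *
from scipy.optimize import minimize
def sil(c,x,y,yaw,L,off,s,shape):
    b=np.array([(i*L/2,j*23,k) for i in(-1,1) for j in(-1,1) for k in(0,46)],float)
    th=np.linspace(0,2*np.pi,16);cap=np.array([(q,14.5*np.cos(t),23+14.5*np.sin(t)) for q in(-L/2-28,-L/2) for t in th])
    m=np.zeros(shape,np.uint8)
    for P in(b,cap):
        W=P/1e3@Ro.from_euler('z',yaw).as_matrix().T+[x,y,0]
        q=((proj(c,W)-off+.5)*s-.5)
        cv2.fillConvexPoly(m,cv2.convexHull((q*16).round().astype(np.int32)),1,shift=4)
    return m
def fitb(c,I,x,y,yaw,L,dump=None):
    s=4;ctr=proj(c,[x,y,.02])[0];off=(ctr-38).astype(int)
    A=I[off[1]:off[1]+76,off[0]:off[0]+76].astype(float).min(2).astype(np.uint8)
    A=cv2.resize(A,None,fx=s,fy=s,interpolation=cv2.INTER_CUBIC).astype(float)
    bg=np.median(A)
    def cost(v):
        m=sil(c,v[0],v[1],v[2],L,off,s,A.shape);r=cv2.dilate(m,np.ones((17,17)))-m
        return -(A[m>0].mean()-A[r>0].mean())
    f=minimize(cost,[x,y,yaw],method="Nelder-Mead",options=dict(initial_simplex=[[x,y,yaw],[x+.006,y,yaw],[x,y+.006,yaw],[x,y,yaw+.1]],xatol=2e-4,fatol=1e-2))
    return f.x,-f.fun
if __name__=="__main__":
    for n,x,y,w,L in(("long1",.452,.350,-.235,122),("long2",.477,.113,-.35,122),("short",.643,.2365,-.1,87)):
        for c in C:
            I=cv2.imread(f"pics/{c}1.png");v,k=fitb(c,I,x,y,w,L);print(n,c,v.round(4),round(k,1))
E
python3 bot.py
```

```text
long1 scene [ 0.4404  0.375  -0.1383] 56.6
long1 top [ 0.4546  0.3578 -0.2   ] 51.1
long2 scene [ 0.4598  0.1319 -0.3693] 59.7
long2 top [ 0.478   0.1137 -0.3423] 50.8
short scene [0.6328 0.2486 0.0295] 48.1
short top [ 0.6459  0.2336 -0.0706] 48.2
```

```bash
cat > plan.py <<'E'
# python3 plan.py n x y z yaw_deg  [n x y z yaw ...]: rows from the standing pose through waypoints (bottle yaw)
import sys,json
from h import *
o=ctrl.get_obs();p=np.array(o["tool_pos"]);T=Ro.from_rotvec(o["tool_rot"]);R=T.as_matrix()
h=np.arctan2(R[1,0],R[0,0]);print("t",round(o["t"],2),"pos",p.round(4),"yaw",round(np.degrees(h)-180,2)%360,"F",np.round(o["contact_force"],1),"open",round(o["opening"],4),"grip",round(o["grip_force"],1))
rows=[];a=list(map(float,sys.argv[1:]))
for i in range(0,len(a),5):
    n=int(a[i]);g=np.array(a[i+1:i+4]);w=np.radians(a[i+4]);hb=w+np.pi
    d=(hb-h+np.pi)%(2*np.pi)-np.pi;h0,p0=h,p.copy()
    for k in range(1,n+1):
        u=k/n; u=(u*u*(3-2*u)*.5+u*.5) if n>4 else u
        tgt=p0+(g-p0)*u;th=h0+d*u
        X=np.array([np.cos(h),np.sin(h),0]);Y=np.array([np.sin(h),-np.cos(h),0]);dl=tgt-p
        r=np.round(np.array([dl@X,dl@Y,-dl[2]])/.025,2);t=round(-(th-h),3)
        rows.append(dict(x=r[0],y=r[1],z=r[2],turn=t))
        p=p+.025*(r[0]*X+r[1]*Y+r[2]*np.array([0,0,-1]));h-=t
while len(rows)%8: rows.append(dict(x=0,y=0,z=0,turn=0))
for i,r in enumerate(rows):
    print(json.dumps({k:float(v) for k,v in r.items() if v}).replace(" ",""),end=",\n" if i%8<7 else "\n--\n")
E
python3 plan.py 16 .452 .3486 .10 -13.5 8 .452 .3486 .006 -13.5
```

```text
t 2.8 pos [0.249  0.5732 0.2313] yaw 336.52 F [ 0.   0.1 -0.3] open 0.0856 grip 0.0
{"x":-0.41,"y":-0.18,"z":0.19,"turn":-0.006},
{"x":-0.51,"y":-0.24,"z":0.25,"turn":-0.009},
{"x":-0.62,"y":-0.29,"z":0.29,"turn":-0.009},
{"x":-0.69,"y":-0.34,"z":0.34,"turn":-0.011},
{"x":-0.75,"y":-0.37,"z":0.36,"turn":-0.012},
{"x":-0.79,"y":-0.4,"z":0.39,"turn":-0.013},
{"x":-0.82,"y":-0.44,"z":0.4,"turn":-0.014},
{"x":-0.82,"y":-0.45,"z":0.41,"turn":-0.013}
--
{"x":-0.83,"y":-0.46,"z":0.41,"turn":-0.014},
{"x":-0.8,"y":-0.47,"z":0.4,"turn":-0.013},
{"x":-0.76,"y":-0.46,"z":0.38,"turn":-0.013},
{"x":-0.71,"y":-0.43,"z":0.37,"turn":-0.012},
{"x":-0.65,"y":-0.42,"z":0.33,"turn":-0.011},
{"x":-0.57,"y":-0.36,"z":0.29,"turn":-0.01},
{"x":-0.47,"y":-0.32,"z":0.25,"turn":-0.008},
{"x":-0.37,"y":-0.25,"z":0.19,"turn":-0.006}
--
{"z":0.32},
{"z":0.44},
{"z":0.54},
{"z":0.58},
{"z":0.58},
{"z":0.54},
{"z":0.45},
{"z":0.31}
--
```

>>> carry_out --moves '[{"x": -0.41, "y": -0.18, "z": 0.19, "turn": -0.006}, {"x": -0.51, "y": -0.24, "z": 0.25, "turn": -0.009}, {"x": -0.62, "y": -0.29, "z": 0.29, "turn": -0.009}, {"x": -0.69, "y": -0.34, "z": 0.34, "turn": -0.011}, {"x": -0.75, "y": -0.37, "z": 0.36, "turn": -0.012}, {"x": -0.79, "y": -0.4, "z": 0.39, "turn": -0.013}, {"x": -0.82, "y": -0.44, "z": 0.4, "turn": -0.014}, {"x": -0.82, "y": -0.45, "z": 0.41, "turn": -0.013}]' --grip 85 --newtons 30

```text
t: 3.6
tool_pos: [0.3512, 0.4595, 0.1649]
tool_rot: [0.504, 3.101, -0.001]
contact_force: [-0.6, -0.2, 0.4]
opening: 0.0848
grip_force: 0.0
```

>>> carry_out --moves '[{"x": -0.83, "y": -0.46, "z": 0.41, "turn": -0.014}, {"x": -0.8, "y": -0.47, "z": 0.4, "turn": -0.013}, {"x": -0.76, "y": -0.46, "z": 0.38, "turn": -0.013}, {"x": -0.71, "y": -0.43, "z": 0.37, "turn": -0.012}, {"x": -0.65, "y": -0.42, "z": 0.33, "turn": -0.011}, {"x": -0.57, "y": -0.36, "z": 0.29, "turn": -0.01}, {"x": -0.47, "y": -0.32, "z": 0.25, "turn": -0.008}, {"x": -0.37, "y": -0.25, "z": 0.19, "turn": -0.006}]'

```text
t: 4.4
tool_pos: [0.4524, 0.3471, 0.0992]
tool_rot: [-0.37, -3.119, 0.001]
contact_force: [-0.3, 0.6, 0.6]
opening: 0.085
grip_force: 0.0
```

>>> carry_out --moves '[{"z": 0.32}, {"z": 0.44}, {"z": 0.54}, {"z": 0.58}, {"z": 0.58}, {"z": 0.54}, {"z": 0.42}, {"z": 0.3}]'

```text
validation failed for argument at $.mo...
```

>>> carry_out --moves '[{}, {}, {}, {}, {}, {}, {}, {}]' --grip 30 --newtons 30

```text
validation failed for argument at $.mo...
```

```bash
cat > chk.py <<'E'
import sys
from h import *
z=float(sys.argv[1]);q=sys.argv[2]
for c in C:
    ctrl.get_image(c)
    for d in ctrl.mark_of(c,q): print(c,np.round(d["pixel"],1).tolist(),round(d["confidence"],2),onz(c,np.array(d["pixel"]),z).round(4).tolist())
E
python3 chk.py .023 long_a_centre; python3 plan.py 8 .452 .34 .13 -13.5 24 .54 -.383 .25 -2.74
```

```text
scene [310.2, 133.2] 0.88 [0.4559, 0.3572]
top [172.7, 242.7] 0.56 [0.4542, 0.3472]
t 4.6 pos [0.452  0.3485 0.1   ] yaw 346.46 F [ 0.4 -0.6  0.3] open 0.0848 grip 0.0
{"x":-0.01,"y":-0.03,"z":-0.1},
{"x":-0.01,"y":-0.04,"z":-0.14},
{"x":-0.01,"y":-0.04,"z":-0.17},
{"x":-0.01,"y":-0.05,"z":-0.19},
{"x":-0.01,"y":-0.05,"z":-0.18,"turn":-0.001},
{"x":-0.01,"y":-0.05,"z":-0.17},
{"x":-0.01,"y":-0.04,"z":-0.15},
{"x":-0.01,"y":-0.03,"z":-0.1}
--
{"x":-0.24,"y":-0.64,"z":-0.11,"turn":-0.004},
{"x":-0.28,"y":-0.77,"z":-0.14,"turn":-0.006},
{"x":-0.32,"y":-0.89,"z":-0.15,"turn":-0.006},
{"x":-0.36,"y":-1.0,"z":-0.18,"turn":-0.007},
{"x":-0.38,"y":-1.09,"z":-0.19,"turn":-0.007},
{"x":-0.4,"y":-1.19,"z":-0.2,"turn":-0.008},
{"x":-0.41,"y":-1.26,"z":-0.22,"turn":-0.009},
{"x":-0.43,"y":-1.32,"z":-0.23,"turn":-0.009}
--
{"x":-0.42,"y":-1.37,"z":-0.24,"turn":-0.009},
{"x":-0.43,"y":-1.42,"z":-0.24,"turn":-0.009},
{"x":-0.42,"y":-1.44,"z":-0.25,"turn":-0.01},
{"x":-0.4,"y":-1.46,"z":-0.25,"turn":-0.01},
{"x":-0.4,"y":-1.46,"z":-0.25,"turn":-0.01},
{"x":-0.37,"y":-1.46,"z":-0.25,"turn":-0.009},
{"x":-0.36,"y":-1.43,"z":-0.24,"turn":-0.01},
{"x":-0.33,"y":-1.4,"z":-0.24,"turn":-0.009}
--
{"x":-0.31,"y":-1.36,"z":-0.23,"turn":-0.009},
{"x":-0.28,"y":-1.29,"z":-0.21,"turn":-0.008},
{"x":-0.26,"y":-1.22,"z":-0.21,"turn":-0.009},
{"x":-0.23,"y":-1.14,"z":-0.19,"turn":-0.007},
{"x":-0.2,"y":-1.04,"z":-0.18,"turn":-0.007},
{"x":-0.18,"y":-0.93,"z":-0.15,"turn":-0.006},
{"x":-0.14,"y":-0.81,"z":-0.14,"turn":-0.005},
{"x":-0.12,"y":-0.67,"z":-0.11,"turn":-0.005}
--
```

>>> carry_out --moves '[{"x": 0, "y": 0, "z": 0.32, "turn": 0}, {"x": 0, "y": 0, "z": 0.44, "turn": 0}, {"x": 0, "y": 0, "z": 0.54, "turn": 0}, {"x": 0, "y": 0, "z": 0.58, "turn": 0}, {"x": 0, "y": 0, "z": 0.58, "turn": 0}, {"x": 0, "y": 0, "z": 0.54, "turn": 0}, {"x": 0, "y": 0, "z": 0.44, "turn": 0}, {"x": 0, "y": 0, "z": 0.3, "turn": 0}]'

```text
t: 5.4
tool_pos: [0.4514, 0.3483, 0.005]
tool_rot: [-0.369, -3.118, 0.001]
contact_force: [-0.8, 0.6, -0.1]
opening: 0.0849
grip_force: 0.0
```

>>> carry_out --moves '[{"x": 0, "y": 0, "z": 0, "turn": 0}, {"x": 0, "y": 0, "z": 0, "turn": 0}, {"x": 0, "y": 0, "z": 0, "turn": 0}, {"x": 0, "y": 0, "z": 0, "turn": 0}, {"x": 0, "y": 0, "z": 0, "turn": 0}, {"x": 0, "y": 0, "z": 0, "turn": 0}, {"x": 0, "y": 0, "z": 0, "turn": 0}, {"x": 0, "y": 0, "z": 0, "turn": 0}]' --grip 30 --newtons 30

```text
t: 6.2
tool_pos: [0.4527, 0.3489, 0.0074]
tool_rot: [0.369, 3.119, 0.001]
contact_force: [0.3, 0.2, 6.2]
opening: 0.0457
grip_force: 33.3
```

```bash
python3 plan.py 8 .455 .33 .12 -13.5 40 .54 -.383 .26 -2.74
```

```text
t 6.2 pos [0.4527 0.3489 0.0074] yaw 346.49 F [0.3 0.2 6.2] open 0.0457 grip 33.3
{"x":-0.02,"y":-0.06,"z":-0.38},
{"x":-0.03,"y":-0.09,"z":-0.53},
{"x":-0.04,"y":-0.1,"z":-0.65},
{"x":-0.04,"y":-0.11,"z":-0.69},
{"x":-0.05,"y":-0.11,"z":-0.7},
{"x":-0.03,"y":-0.1,"z":-0.64},
{"x":-0.04,"y":-0.08,"z":-0.53},
{"x":-0.02,"y":-0.06,"z":-0.38}
--
{"x":-0.13,"y":-0.36,"z":-0.08,"turn":-0.003},
{"x":-0.15,"y":-0.41,"z":-0.08,"turn":-0.002},
{"x":-0.17,"y":-0.46,"z":-0.09,"turn":-0.004},
{"x":-0.18,"y":-0.5,"z":-0.11,"turn":-0.003},
{"x":-0.19,"y":-0.54,"z":-0.11,"turn":-0.004},
{"x":-0.21,"y":-0.58,"z":-0.12,"turn":-0.004},
{"x":-0.21,"y":-0.61,"z":-0.13,"turn":-0.004},
{"x":-0.22,"y":-0.65,"z":-0.13,"turn":-0.005}
--
{"x":-0.23,"y":-0.69,"z":-0.14,"turn":-0.004},
{"x":-0.24,"y":-0.71,"z":-0.15,"turn":-0.005},
{"x":-0.24,"y":-0.73,"z":-0.15,"turn":-0.005},
{"x":-0.25,"y":-0.77,"z":-0.16,"turn":-0.005},
{"x":-0.24,"y":-0.78,"z":-0.16,"turn":-0.006},
{"x":-0.25,"y":-0.8,"z":-0.16,"turn":-0.005},
{"x":-0.25,"y":-0.82,"z":-0.17,"turn":-0.006},
{"x":-0.25,"y":-0.84,"z":-0.17,"turn":-0.006}
--
{
[... 429 characters left out ...]
-0.19,"y":-0.83,"z":-0.16,"turn":-0.006},
{"x":-0.19,"y":-0.82,"z":-0.17,"turn":-0.005},
{"x":-0.18,"y":-0.81,"z":-0.16,"turn":-0.005},
{"x":-0.17,"y":-0.78,"z":-0.15,"turn":-0.006},
{"x":-0.16,"y":-0.76,"z":-0.15,"turn":-0.005},
{"x":-0.16,"y":-0.73,"z":-0.15,"turn":-0.005},
{"x":-0.14,"y":-0.71,"z":-0.14,"turn":-0.004}
--
{"x":-0.13,"y":-0.67,"z":-0.13,"turn":-0.005},
{"x":-0.13,"y":-0.64,"z":-0.13,"turn":-0.004},
{"x":-0.11,"y":-0.6,"z":-0.12,"turn":-0.004},
{"x":-0.1,"y":-0.57,"z":-0.11,"turn":-0.004},
{"x":-0.1,"y":-0.52,"z":-0.11,"turn":-0.003},
{"x":-0.08,"y":-0.48,"z":-0.09,"turn":-0.004},
{"x":-0.08,"y":-0.43,"z":-0.09,"turn":-0.002},
{"x":-0.06,"y":-0.38,"z":-0.07,"turn":-0.003}
--
```

>>> carry_out --moves '[{"x": -0.02, "y": -0.06, "z": -0.38, "turn": 0}, {"x": -0.03, "y": -0.09, "z": -0.53, "turn": 0}, {"x": -0.04, "y": -0.1, "z": -0.65, "turn": 0}, {"x": -0.04, "y": -0.11, "z": -0.69, "turn": 0}, {"x": -0.05, "y": -0.11, "z": -0.7, "turn": 0}, {"x": -0.03, "y": -0.1, "z": -0.64, "turn": 0}, {"x": -0.04, "y": -0.08, "z": -0.53, "turn": 0}, {"x": -0.02, "y": -0.06, "z": -0.38, "turn": 0}]'

```text
t: 7.0
tool_pos: [0.4548, 0.3297, 0.1208]
tool_rot: [0.37, 3.118, 0.001]
contact_force: [0.5, -0.2, -3.0]
opening: 0.0459
grip_force: 32.5
```

>>> carry_out --moves '[{"x": -0.13, "y": -0.36, "z": -0.08, "turn": -0.003}, {"x": -0.15, "y": -0.41, "z": -0.08, "turn": -0.002}, {"x": -0.17, "y": -0.46, "z": -0.09, "turn": -0.004}, {"x": -0.18, "y": -0.5, "z": -0.11, "turn": -0.003}, {"x": -0.19, "y": -0.54, "z": -0.11, "turn": -0.004}, {"x": -0.21, "y": -0.58, "z": -0.12, "turn": -0.004}, {"x": -0.21, "y": -0.61, "z": -0.13, "turn": -0.004}, {"x": -0.22, "y": -0.65, "z": -0.13, "turn": -0.005}]'

```text
t: 7.8
tool_pos: [0.4672, 0.2199, 0.1403]
tool_rot: [-0.324, -3.125, 0.0]
contact_force: [0.1, -0.3, -3.8]
opening: 0.0453
grip_force: 32.6
```

>>> carry_out --moves '[{"x": -0.23, "y": -0.69, "z": -0.14, "turn": -0.004}, {"x": -0.24, "y": -0.71, "z": -0.15, "turn": -0.005}, {"x": -0.24, "y": -0.73, "z": -0.15, "turn": -0.005}, {"x": -0.25, "y": -0.77, "z": -0.16, "turn": -0.005}, {"x": -0.24, "y": -0.78, "z": -0.16, "turn": -0.006}, {"x": -0.25, "y": -0.8, "z": -0.16, "turn": -0.005}, {"x": -0.25, "y": -0.82, "z": -0.17, "turn": -0.006}, {"x": -0.25, "y": -0.84, "z": -0.17, "turn": -0.006}]'

```text
t: 8.6
tool_pos: [0.486, 0.0598, 0.1719]
tool_rot: [-0.259, -3.131, 0.0]
contact_force: [-0.4, 0.0, -3.3]
opening: 0.0456
grip_force: 32.6
```

>>> carry_out --moves '[{"x": -0.25, "y": -0.84, "z": -0.17, "turn": -0.005}, {"x": -0.24, "y": -0.86, "z": -0.17, "turn": -0.006}, {"x": -0.24, "y": -0.86, "z": -0.18, "turn": -0.006}, {"x": -0.24, "y": -0.86, "z": -0.17, "turn": -0.006}, {"x": -0.23, "y": -0.87, "z": -0.18, "turn": -0.006}, {"x": -0.22, "y": -0.87, "z": -0.17, "turn": -0.006}, {"x": -0.22, "y": -0.86, "z": -0.17, "turn": -0.005}, {"x": -0.21, "y": -0.85, "z": -0.18, "turn": -0.006}]'

```text
t: 9.4
tool_pos: [0.5066, -0.1168, 0.2066]
tool_rot: [-0.187, -3.136, -0.0]
contact_force: [-0.1, -0.0, -3.0]
opening: 0.0456
grip_force: 32.6
```

>>> carry_out --moves '[{"x": -0.21, "y": -0.85, "z": -0.17, "turn": -0.006}, {"x": -0.19, "y": -0.83, "z": -0.16, "turn": -0.006}, {"x": -0.19, "y": -0.82, "z": -0.17, "turn": -0.005}, {"x": -0.18, "y": -0.81, "z": -0.16, "turn": -0.005}, {"x": -0.17, "y": -0.78, "z": -0.15, "turn": -0.006}, {"x": -0.16, "y": -0.76, "z": -0.15, "turn": -0.005}, {"x": -0.16, "y": -0.73, "z": -0.15, "turn": -0.005}, {"x": -0.14, "y": -0.71, "z": -0.14, "turn": -0.004}]'

```text
t: 10.2
tool_pos: [0.526, -0.2766, 0.2379]
tool_rot: [-0.121, -3.139, -0.0]
contact_force: [0.6, -0.6, -3.5]
opening: 0.0457
grip_force: 32.5
```

>>> carry_out --moves '[{"x": -0.13, "y": -0.67, "z": -0.13, "turn": -0.005}, {"x": -0.13, "y": -0.64, "z": -0.13, "turn": -0.004}, {"x": -0.11, "y": -0.6, "z": -0.12, "turn": -0.004}, {"x": -0.1, "y": -0.57, "z": -0.11, "turn": -0.004}, {"x": -0.1, "y": -0.52, "z": -0.11, "turn": -0.003}, {"x": -0.08, "y": -0.48, "z": -0.09, "turn": -0.004}, {"x": -0.08, "y": -0.43, "z": -0.09, "turn": -0.002}, {"x": -0.06, "y": -0.38, "z": -0.07, "turn": -0.003}]'

```text
t: 11.0
tool_pos: [0.5394, -0.3842, 0.2592]
tool_rot: [-0.075, -3.141, -0.0]
contact_force: [0.2, 0.7, -3.2]
opening: 0.0459
grip_force: 32.6
```

```bash
python3 chk.py .277 long_a_centre; python3 - <<'E'
from h import *
a=ctrl.get_image("top")[130:290,330:530,::-1];b=ctrl.get_image("scene")[190:350,100:300,::-1]
cv2.imwrite("pics/held1.png",cv2.resize(np.hstack([a,b]),None,fx=2,fy=2,interpolation=cv2.INTER_CUBIC))
E
python3 plan.py 1 .538 -.383 .26 -2.74
```

```text
scene [185.0, 287.5] 0.63 [0.5386, -0.3761]
top [263.1, 191.6] 0.2 [0.5479, 0.0538]
t 11.3 pos [ 0.5392 -0.3829  0.2588] yaw 357.29 F [ 0.2  0.3 -4. ] open 0.0457 grip 32.5
{"x":0.05,"y":-0.01,"z":-0.05,"turn":0.001},
{},
{},
{},
{},
{},
{},
{}
--
```

View pics/held1.png

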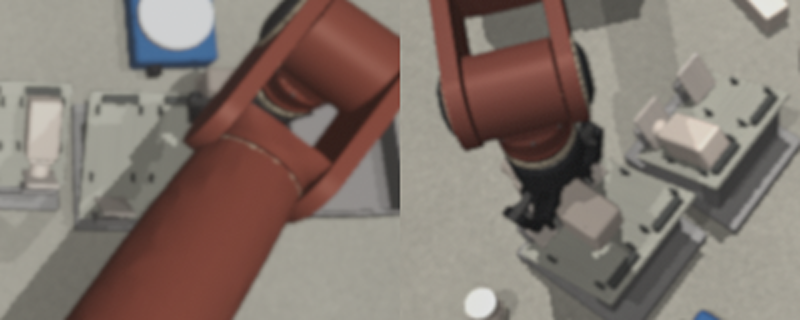

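The top view shows the arm hiding the place. In the scene view the bottle is held above the right place of the long rack.

>>> carry_out --moves '[{"x": 0.05, "y": 0, "z": 0.35, "turn": 0.001}, {"x": 0.04, "y": 0, "z": 0.5, "turn": 0}, {"x": 0, "y": 0, "z": 0.65, "turn": 0}, {"x": 0, "y": 0, "z": 0.7, "turn": 0}, {"x": 0, "y": 0, "z": 0.7, "turn": 0}, {"x": 0, "y": 0, "z": 0.65, "turn": 0}, {"x": 0, "y": 0, "z": 0.5, "turn": 0}, {"x": 0, "y": 0, "z": 0.3, "turn": 0}]'

```text
t: 12.1
tool_pos: [0.535, -0.3829, 0.1495]
tool_rot: [-0.076, -3.135, -0.003]
contact_force: [-14.6, 5.3, 10.3]
opening: 0.0458
grip_force: 34.6
```

>>> carry_out --moves '[{"x": 0, "y": 0, "z": 0.07, "turn": 0}, {"x": 0, "y": 0, "z": 0.07, "turn": 0}, {"x": 0, "y": 0, "z": 0.07, "turn": 0}, {"x": 0, "y": 0, "z": 0.07, "turn": 0}, {"x": 0, "y": 0, "z": 0.07, "turn": 0}, {"x": 0, "y": 0, "z": 0.07, "turn": 0}, {"x": 0, "y": 0, "z": 0.0, "turn": 0}, {"x": 0, "y": 0, "z": 0.0, "turn": 0}]'

```text
t: 12.9
tool_pos: [0.5345, -0.3836, 0.1409]
tool_rot: [-0.077, -3.135, -0.001]
contact_force: [-13.9, 2.7, 6.5]
opening: 0.0457
grip_force: 34.6
```

>>> carry_out --moves '[{"x": 0.06, "y": 0, "z": -0.2, "turn": 0}, {"x": 0.06, "y": 0, "z": -0.2, "turn": 0}, {"x": 0.06, "y": 0, "z": -0.2, "turn": 0}, {"x": 0.05, "y": 0, "z": 0, "turn": 0}, {"x": 0, "y": 0, "z": 0, "turn": 0}, {"x": 0, "y": 0, "z": 0, "turn": 0}, {"x": 0, "y": 0, "z": 0, "turn": 0}, {"x": 0, "y": 0, "z": 0, "turn": 0}]'

```text
t: 13.7
tool_pos: [0.5312, -0.3829, 0.1545]
tool_rot: [-0.077, -3.14, -0.0]
contact_force: [-0.4, 0.0, -3.2]
opening: 0.0455
grip_force: 33.5
```

```bash
python3 - <<'E'
from h import *
a=ctrl.get_image("scene")[220:350,110:270,::-1]
cv2.imwrite("pics/h2.png",cv2.resize(a,None,fx=4,fy=4,interpolation=cv2.INTER_CUBIC))
E
python3 plan.py 1 .5313 -.383 .15 -2.74
```

```text
t 13.75 pos [ 0.5312 -0.3829  0.1545] yaw 357.21 F [ 0.   0.2 -3.3] open 0.0455 grip 33.5
{"z":0.18,"turn":-0.001},
{},
{},
{},
{},
{},
{},
{}
--
```

View pics/h2.png

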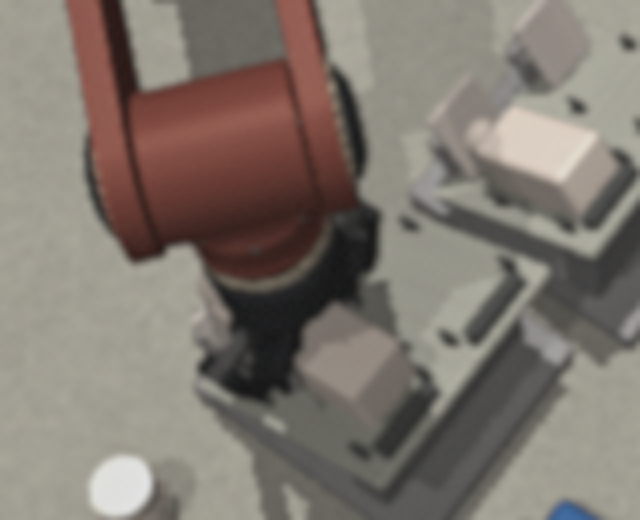

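The bottle is held between its guides, with the base over the deck just inside the ledge. Next I lower it, following the pivot path.

>>> carry_out --moves '[{"x": 0, "y": 0, "z": 0.14, "turn": 0}, {"x": 0, "y": 0, "z": 0.14, "turn": 0}, {"x": 0, "y": 0, "z": 0.14, "turn": 0}, {"x": 0, "y": 0, "z": 0.14, "turn": 0}, {"x": 0, "y": 0, "z": 0.12, "turn": 0}, {"x": 0, "y": 0, "z": 0.1, "turn": 0}, {"x": 0, "y": 0, "z": 0.1, "turn": 0}, {"x": 0, "y": 0, "z": 0.08, "turn": 0}]'

```text
t: 14.55
tool_pos: [0.5304, -0.3829, 0.1318]
tool_rot: [-0.076, -3.138, -0.001]
contact_force: [-7.0, 2.8, 4.3]
opening: 0.0457
grip_force: 34.4
```

>>> carry_out --moves '[{"x": 0, "y": 0, "z": 0.07, "turn": 0}, {"x": 0, "y": 0, "z": 0.07, "turn": 0}, {"x": 0, "y": 0, "z": 0.07, "turn": 0}, {"x": 0, "y": 0, "z": 0.07, "turn": 0}, {"x": 0, "y": 0, "z": 0.06, "turn": 0}, {"x": 0, "y": 0, "z": 0.04, "turn": 0}, {"x": 0, "y": 0, "z": 0, "turn": 0}, {"x": 0, "y": 0, "z": 0, "turn": 0}]'

```text
t: 15.35
tool_pos: [0.5309, -0.3834, 0.1237]
tool_rot: [-0.076, -3.14, 0.001]
contact_force: [-7.1, 2.8, 8.4]
opening: 0.0458
grip_force: 35.0
```

>>> carry_out --moves '[{"x": 0, "y": 0.02, "z": 0.06, "turn": 0}, {"x": 0, "y": 0.02, "z": 0.06, "turn": 0}, {"x": 0, "y": 0, "z": 0.06, "turn": 0}, {"x": 0, "y": 0, "z": 0.06, "turn": 0}, {"x": 0, "y": 0, "z": 0.04, "turn": 0}, {"x": 0, "y": 0, "z": 0, "turn": 0}, {"x": 0, "y": 0, "z": 0, "turn": 0}, {"x": 0, "y": 0, "z": 0, "turn": 0}]'

```text
t: 16.15
tool_pos: [0.5316, -0.3835, 0.1178]
tool_rot: [0.077, 3.14, -0.005]
contact_force: [-7.3, 1.7, 9.4]
opening: 0.0456
grip_force: 35.2
```

>>> carry_out --moves '[{"x": -0.01, "y": 0, "z": 0.06, "turn": 0}, {"x": -0.02, "y": 0, "z": 0.06, "turn": 0}, {"x": -0.02, "y": 0, "z": 0.06, "turn": 0}, {"x": -0.02, "y": 0, "z": 0.06, "turn": 0}, {"x": 0, "y": 0, "z": 0, "turn": 0}, {"x": 0, "y": 0, "z": 0, "turn": 0}, {"x": 0, "y": 0, "z": 0, "turn": 0}, {"x": 0, "y": 0, "z": 0, "turn": 0}]'

```text
t: 16.95
tool_pos: [0.5327, -0.3836, 0.1125]
tool_rot: [-0.076, -3.14, 0.004]
contact_force: [-12.3, 3.0, 13.0]
opening: 0.0457
grip_force: 32.5
```

>>> carry_out --moves '[{"x": 0, "y": 0, "z": 0.05, "turn": 0}, {"x": 0, "y": 0, "z": 0.05, "turn": 0}, {"x": 0, "y": 0, "z": 0.05, "turn": 0}, {"x": 0, "y": 0, "z": 0.05, "turn": 0}, {"x": 0, "y": 0, "z": 0, "turn": 0}, {"x": 0, "y": 0, "z": 0, "turn": 0}, {"x": 0, "y": 0, "z": 0, "turn": 0}, {"x": 0, "y": 0, "z": 0, "turn": 0}]'

```text
t: 17.75
tool_pos: [0.5328, -0.3837, 0.1117]
tool_rot: [-0.076, -3.14, 0.005]
contact_force: [-20.2, 9.5, 30.2]
opening: 0.0456
grip_force: 33.3
```

```bash
python3 - <<'E'
from h import *
a=ctrl.get_image("scene")[230:340,130:270,::-1]
cv2.imwrite("pics/h3.png",cv2.resize(a,None,fx=5,fy=5,interpolation=cv2.INTER_CUBIC))
E
```

```text
(no output)
```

View pics/h3.png

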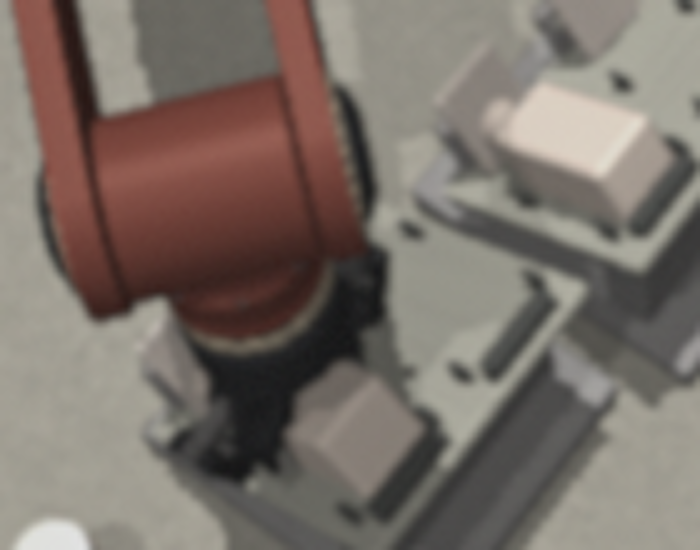

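The force now rises along the deck normal, and the base is inside the ledge, so the bottle is flat on the deck. I relax the push and release.

>>> carry_out --moves '[{"x": 0, "y": 0, "z": -0.1, "turn": 0}, {"x": 0, "y": 0, "z": -0.1, "turn": 0}, {"x": 0, "y": 0, "z": -0.06, "turn": 0}, {"x": 0, "y": 0, "z": 0, "turn": 0}, {"x": 0, "y": 0, "z": 0, "turn": 0}, {"x": 0, "y": 0, "z": 0, "turn": 0}, {"x": 0, "y": 0, "z": 0, "turn": 0}, {"x": 0, "y": 0, "z": 0, "turn": 0}]'

```text
t: 18.6
tool_pos: [0.5339, -0.3837, 0.1126]
tool_rot: [0.076, 3.138, -0.006]
contact_force: [-4.5, 0.2, 8.7]
opening: 0.0456
grip_force: 31.5
```

>>> carry_out --moves '[{"x": 0, "y": 0, "z": 0, "turn": 0}, {"x": 0, "y": 0, "z": 0, "turn": 0}, {"x": 0, "y": 0, "z": 0, "turn": 0}, {"x": 0, "y": 0, "z": 0, "turn": 0}, {"x": 0, "y": 0, "z": 0, "turn": 0}, {"x": 0, "y": 0, "z": 0, "turn": 0}, {"x": 0, "y": 0, "z": -0.1, "turn": 0}, {"x": 0, "y": 0, "z": -0.2, "turn": 0}]' --grip 75

```text
t: 19.4
tool_pos: [0.5328, -0.3819, 0.117]
tool_rot: [-0.077, -3.14, -0.001]
contact_force: [-0.1, -0.6, 0.4]
opening: 0.0749
grip_force: 0.0
```

>>> carry_out --moves '[{"x": 0, "y": 0.1, "z": -0.4, "turn": 0}, {"x": 0, "y": 0.2, "z": -0.7, "turn": 0}, {"x": 0, "y": 0.5, "z": -0.9, "turn": 0}, {"x": 0, "y": 0.8, "z": -0.9, "turn": 0}, {"x": 0, "y": 0.9, "z": -0.8, "turn": 0}, {"x": 0, "y": 0.9, "z": -0.6, "turn": 0}, {"x": 0, "y": 0.9, "z": 0, "turn": 0}, {"x": 0, "y": 0.9, "z": 0, "turn": 0}]' --grip 85

```text
t: 20.2
tool_pos: [0.5401, -0.2515, 0.2281]
tool_rot: [0.076, 3.137, -0.003]
contact_force: [0.0, 0.5, -0.3]
opening: 0.0846
grip_force: 0.0
```

```bash
python3 plan.py 24 .4745 .1115 .10 -20.1 8 .4745 .1115 .006 -20.1; python3 - <<'E'
from h import *
I=ctrl.get_image("scene")[...,::-1];J=ctrl.get_image("top")[...,::-1]
cv2.imwrite("pics/s4.png",I);cv2.imwrite("pics/t4.png",J)
q=np.hstack([cv2.resize(I[230:340,130:240],None,fx=3.6,fy=3.6),cv2.resize(J[160:270,350:460],None,fx=3.6,fy=3.6)])
cv2.imwrite("pics/h4.png",q)
E
```

```text
t 20.2 pos [ 0.5401 -0.2515  0.2281] yaw 357.21 F [ 0.   0.5 -0.3] open 0.0846 grip 0.0
{"x":0.08,"y":0.34,"z":0.12,"turn":0.007},
{"x":0.09,"y":0.4,"z":0.14,"turn":0.009},
{"x":0.12,"y":0.46,"z":0.17,"turn":0.009},
{"x":0.13,"y":0.52,"z":0.19,"turn":0.011},
{"x":0.16,"y":0.57,"z":0.2,"turn":0.012},
{"x":0.17,"y":0.61,"z":0.22,"turn":0.013},
{"x":0.19,"y":0.64,"z":0.23,"turn":0.014},
{"x":0.21,"y":0.68,"z":0.25,"turn":0.015}
--
{"x":0.23,"y":0.69,"z":0.25,"turn":0.014},
{"x":0.24,"y":0.71,"z":0.26,"turn":0.016},
{"x":0.26,"y":0.71,"z":0.27,"turn":0.015},
{"x":0.27,"y":0.72,"z":0.26,"turn":0.016},
{"x":0.29,"y":0.71,"z":0.27,"turn":0.016},
{"x":0.29,"y":0.7,"z":0.26,"turn":0.015},
{"x":0.3,"y":0.69,"z":0.26,"turn":0.016},
{"x":0.3,"y":0.66,"z":0.26,"turn":0.015}
--
{"x":0.3,"y":0.64,"z":0.24,"turn":0.014},
{"x":0.29,"y":0.6,"z":0.23,"turn":0.014},
{"x":0.29,"y":0.57,"z":0.22,"turn":0.013},
{"x":0.27,"y":0.52,"z":0.21,"turn":0.012},
{"x":0.25,"y":0.47,"z":0.18,"turn":0.011},
{"x":0.24,"y":0.42,"z":0.17,"turn":0.01},
{"x":0.2,"y":0.36,"z":0.15,"turn":0.008},
{"x":0.17,"y":0.3,"z":0.11,"turn":0.007}
--
{"z":0.32},
{"z":0.44},
{"z":0.54},
{"z":0.58},
{"z":0.58},
{"z":0.54},
{"z":0.45},
{"z":0.31}
--
```

View pics/h4.png

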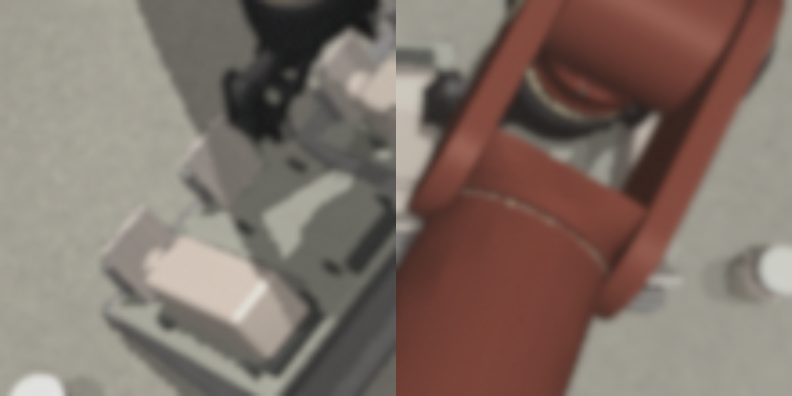

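The bottle lies flat in the right place of the long rack, base inside the ledge and cap on the plate, matching the reference bottle. On to the second long bottle.

>>> carry_out --moves '[{"x": 0.08, "y": 0.34, "z": 0.02, "turn": 0.007}, {"x": 0.09, "y": 0.4, "z": 0.04, "turn": 0.009}, {"x": 0.12, "y": 0.46, "z": 0.07, "turn": 0.009}, {"x": 0.13, "y": 0.52, "z": 0.19, "turn": 0.011}, {"x": 0.16, "y": 0.57, "z": 0.2, "turn": 0.012}, {"x": 0.17, "y": 0.61, "z": 0.22, "turn": 0.013}, {"x": 0.19, "y": 0.64, "z": 0.23, "turn": 0.014}, {"x": 0.21, "y": 0.68, "z": 0.25, "turn": 0.015}]'

```text
t: 21.1
tool_pos: [0.5194, -0.1434, 0.1936]
tool_rot: [-0.22, -3.133, -0.0]
contact_force: [-0.2, 0.5, 0.1]
opening: 0.085
grip_force: 0.0
```

>>> carry_out --moves '[{"x": 0.23, "y": 0.69, "z": 0.25, "turn": 0.014}, {"x": 0.24, "y": 0.71, "z": 0.26, "turn": 0.016}, {"x": 0.26, "y": 0.71, "z": 0.27, "turn": 0.015}, {"x": 0.27, "y": 0.72, "z": 0.26, "turn": 0.016}, {"x": 0.29, "y": 0.71, "z": 0.27, "turn": 0.016}, {"x": 0.29, "y": 0.7, "z": 0.26, "turn": 0.015}, {"x": 0.3, "y": 0.69, "z": 0.26, "turn": 0.016}, {"x": 0.3, "y": 0.66, "z": 0.26, "turn": 0.015}]'

```text
t: 21.9
tool_pos: [0.4923, 0.0043, 0.1413]
tool_rot: [-0.412, -3.114, -0.0]
contact_force: [1.0, -0.3, -0.3]
opening: 0.085
grip_force: 0.0
```

>>> carry_out --moves '[{"x": 0.3, "y": 0.64, "z": 0.34, "turn": 0.014}, {"x": 0.29, "y": 0.6, "z": 0.33, "turn": 0.014}, {"x": 0.29, "y": 0.57, "z": 0.32, "turn": 0.013}, {"x": 0.27, "y": 0.52, "z": 0.21, "turn": 0.012}, {"x": 0.25, "y": 0.47, "z": 0.18, "turn": 0.011}, {"x": 0.24, "y": 0.42, "z": 0.17, "turn": 0.01}, {"x": 0.17, "y": 0.36, "z": 0.15, "turn": 0.008}, {"x": 0.14, "y": 0.3, "z": 0.11, "turn": 0.007}]'

```text
t: 22.7
tool_pos: [0.4746, 0.1109, 0.0962]
tool_rot: [-0.549, -3.093, 0.0]
contact_force: [0.8, -0.9, -0.0]
opening: 0.0855
grip_force: 0.0
```

```bash
python3 chk.py .023 long_a_centre; python3 plan.py 8 .476 .1118 .007 -20.1
```

```text
scene [192.9, 311.9] 0.96 [0.5004, -0.3606]
scene [281.1, 185.8] 0.52 [0.4856, 0.121]
top [420.1, 204.0] 0.61 [0.5522, -0.4197]
t 22.9 pos [0.4753 0.1101 0.0968] yaw 339.92 F [ 0.2 -0.2 -0.6] open 0.0846 grip 0.0
{"y":0.01,"z":0.3},
{"z":0.43},
{"y":0.02,"z":0.51},
{"y":0.01,"z":0.56},
{"y":0.01,"z":0.55},
{"y":0.01,"z":0.51},
{"y":0.01,"z":0.43},
{"z":0.3}
--
```

>>> carry_out --moves '[{"x": -0.02, "y": 0.03, "z": 0.3, "turn": 0}, {"x": -0.02, "y": 0.03, "z": 0.43, "turn": 0}, {"x": 0, "y": 0.03, "z": 0.51, "turn": 0}, {"x": 0, "y": 0.01, "z": 0.56, "turn": 0}, {"x": 0, "y": 0, "z": 0.55, "turn": 0}, {"x": 0, "y": 0, "z": 0.51, "turn": 0}, {"x": 0, "y": 0, "z": 0.43, "turn": 0}, {"x": 0, "y": 0, "z": 0.3, "turn": 0}]'

```text
t: 23.7
tool_pos: [0.4764, 0.1121, 0.0056]
tool_rot: [-0.548, -3.092, 0.001]
contact_force: [0.4, 0.3, -0.8]
opening: 0.085
grip_force: 0.0
```

>>> carry_out --moves '[{"x": 0, "y": 0, "z": 0, "turn": 0}, {"x": 0, "y": 0, "z": 0, "turn": 0}, {"x": 0, "y": 0, "z": 0, "turn": 0}, {"x": 0, "y": 0, "z": 0, "turn": 0}, {"x": 0, "y": 0, "z": 0, "turn": 0}, {"x": 0, "y": 0, "z": 0, "turn": 0}, {"x": 0, "y": 0, "z": 0, "turn": 0}, {"x": 0, "y": 0, "z": 0, "turn": 0}]' --grip 30 --newtons 30

```text
t: 24.5
tool_pos: [0.4779, 0.1122, 0.0079]
tool_rot: [0.548, 3.092, 0.0]
contact_force: [-0.1, -0.0, 5.5]
opening: 0.0457
grip_force: 33.2
```

```bash
python3 plan.py 8 .478 .10 .12 -20.1 24 .5355 -.295 .22 -2.74
```

```text
t 24.5 pos [0.4779 0.1122 0.0079] yaw 339.9 F [-0.1 -0.   5.5] open 0.0457 grip 33.2
{"x":-0.01,"y":-0.04,"z":-0.38},
{"x":-0.02,"y":-0.05,"z":-0.53},
{"x":-0.03,"y":-0.07,"z":-0.64},
{"x":-0.03,"y":-0.07,"z":-0.69},
{"x":-0.02,"y":-0.07,"z":-0.69},
{"x":-0.03,"y":-0.06,"z":-0.64},
{"x":-0.02,"y":-0.06,"z":-0.54},
{"x":-0.01,"y":-0.03,"z":-0.37}
--
{"x":-0.18,"y":-0.33,"z":-0.09,"turn":-0.007},
{"x":-0.21,"y":-0.4,"z":-0.12,"turn":-0.009},
{"x":-0.24,"y":-0.46,"z":-0.13,"turn":-0.009},
{"x":-0.26,"y":-0.51,"z":-0.14,"turn":-0.011},
{"x":-0.28,"y":-0.57,"z":-0.16,"turn":-0.013},
{"x":-0.3,"y":-0.62,"z":-0.17,"turn":-0.013},
{"x":-0.3,"y":-0.66,"z":-0.19,"turn":-0.013},
{"x":-0.31,"y":-0.7,"z":-0.19,"turn":-0.015}
--
{"x":-0.32,"y":-0.72,"z":-0.19,"turn":-0.015},
{"x":-0.3,"y":-0.75,"z":-0.21,"turn":-0.015},
{"x":-0.31,"y":-0.77,"z":-0.2,"turn":-0.016},
{"x":-0.29,"y":-0.78,"z":-0.21,"turn":-0.015},
{"x":-0.28,"y":-0.78,"z":-0.21,"turn":-0.016},
{"x":-0.26,"y":-0.78,"z":-0.21,"turn":-0.016},
{"x":-0.25,"y":-0.77,"z":-0.2,"turn":-0.015},
{"x":-0.23,"y":-0.75,"z":-0.2,"turn":-0.015}
--
{"x":-0.22,"y":-0.73,"z":-0.19,"turn":-0.015},
{"x":-0.19,"y":-0.7,"z":-0.18,"turn":-0.013},
{"x":-0.17,"y":-0.67,"z":-0.17,"turn":-0.013},
{"x":-0.15,"y":-0.62,"z":-0.16,"turn":-0.012},
{"x":-0.13,"y":-0.56,"z":-0.15,"turn":-0.011},
{"x":-0.12,"y":-0.51,"z":-0.13,"turn":-0.01},
{"x":-0.09,"y":-0.44,"z":-0.11,"turn":-0.009},
{"x":-0.07,"y":-0.36,"z":-0.09,"turn":-0.007}
--
```

>>> carry_out --moves '[{"x": -0.01, "y": -0.04, "z": -0.38, "turn": 0}, {"x": -0.02, "y": -0.05, "z": -0.53, "turn": 0}, {"x": -0.03, "y": -0.07, "z": -0.64, "turn": 0}, {"x": -0.03, "y": -0.07, "z": -0.69, "turn": 0}, {"x": -0.02, "y": -0.07, "z": -0.69, "turn": 0}, {"x": -0.03, "y": -0.06, "z": -0.64, "turn": 0}, {"x": -0.02, "y": -0.06, "z": -0.54, "turn": 0}, {"x": -0.01, "y": -0.03, "z": -0.45, "turn": 0}]'

```text
t: 25.3
tool_pos: [0.4771, 0.1, 0.1222]
tool_rot: [0.548, 3.093, 0.0]
contact_force: [-0.0, 0.1, -3.2]
opening: 0.0455
grip_force: 32.3
```

>>> carry_out --moves '[{"x": -0.18, "y": -0.33, "z": -0.43, "turn": -0.007}, {"x": -0.21, "y": -0.4, "z": -0.43, "turn": -0.009}, {"x": -0.24, "y": -0.46, "z": -0.43, "turn": -0.009}, {"x": -0.26, "y": -0.51, "z": -0.43, "turn": -0.011}, {"x": -0.28, "y": -0.57, "z": -0.43, "turn": -0.013}, {"x": -0.3, "y": -0.62, "z": -0.43, "turn": -0.013}, {"x": -0.3, "y": -0.66, "z": -0.43, "turn": -0.013}, {"x": -0.31, "y": -0.7, "z": -0.4, "turn": -0.015}]'

```text
t: 26.1
tool_pos: [0.4938, -0.0181, 0.2067]
tool_rot: [-0.407, -3.114, 0.0]
contact_force: [0.6, -0.8, -2.6]
opening: 0.0458
grip_force: 32.3
```

>>> carry_out --moves '[{"x": -0.32, "y": -0.72, "z": -0.3, "turn": -0.015}, {"x": -0.3, "y": -0.75, "z": -0.2, "turn": -0.015}, {"x": -0.31, "y": -0.77, "z": -0.1, "turn": -0.016}, {"x": -0.29, "y": -0.78, "z": 0, "turn": -0.015}, {"x": -0.28, "y": -0.78, "z": 0, "turn": -0.016}, {"x": -0.26, "y": -0.78, "z": 0, "turn": -0.016}, {"x": -0.25, "y": -0.77, "z": 0, "turn": -0.015}, {"x": -0.23, "y": -0.75, "z": 0, "turn": -0.015}]'

```text
t: 26.9
tool_pos: [0.517, -0.1792, 0.221]
tool_rot: [-0.215, -3.133, -0.001]
contact_force: [0.4, 0.5, -2.3]
opening: 0.0458
grip_force: 32.3
```

>>> carry_out --moves '[{"x": -0.22, "y": -0.73, "z": 0, "turn": -0.015}, {"x": -0.19, "y": -0.7, "z": 0, "turn": -0.013}, {"x": -0.17, "y": -0.67, "z": 0, "turn": -0.013}, {"x": -0.15, "y": -0.62, "z": 0, "turn": -0.012}, {"x": -0.13, "y": -0.56, "z": 0, "turn": -0.011}, {"x": -0.12, "y": -0.51, "z": 0, "turn": -0.01}, {"x": -0.09, "y": -0.44, "z": 0, "turn": -0.009}, {"x": -0.07, "y": -0.36, "z": 0, "turn": -0.007}]'

```text
t: 27.7
tool_pos: [0.5346, -0.2958, 0.2212]
tool_rot: [-0.074, -3.14, -0.0]
contact_force: [-0.2, -0.0, -2.3]
opening: 0.0459
grip_force: 32.3
```

```bash
python3 chk.py .237 long_a_centre; python3 plan.py 8 .5355 -.295 .155 -2.74
```

```text
scene [194.4, 309.1] 0.67 [0.5734, -0.3972]
scene [305.0, 222.4] 0.36 [0.6727, -0.0664]
top [419.9, 201.2] 0.42 [0.52, -0.3436]
t 27.9 pos [ 0.5346 -0.2948  0.2212] yaw 357.26 F [-0.8 -0.1 -2.7] open 0.0457 grip 32.3
{"z":0.22},
{"x":-0.01,"z":0.32},
{"z":0.38},
{"x":-0.01,"z":0.4},
{"y":-0.01,"z":0.41},
{"x":-0.01,"z":0.38},
{"z":0.32},
{"x":-0.01,"z":0.22}
--
```

>>> carry_out --moves '[{"x": -0.01, "y": 0, "z": 0.22, "turn": 0}, {"x": -0.01, "y": 0, "z": 0.32, "turn": 0}, {"x": -0.01, "y": 0, "z": 0.38, "turn": 0}, {"x": -0.01, "y": 0, "z": 0.4, "turn": 0}, {"x": 0, "y": 0, "z": 0.41, "turn": 0}, {"x": 0, "y": 0, "z": 0.38, "turn": 0}, {"x": 0, "y": 0, "z": 0.32, "turn": 0}, {"x": 0, "y": 0, "z": 0.22, "turn": 0}]'

```text
t: 28.7
tool_pos: [0.5353, -0.2948, 0.1538]
tool_rot: [-0.075, -3.14, -0.001]
contact_force: [0.2, 0.2, -2.6]
opening: 0.0453
grip_force: 32.3
```

>>> carry_out --moves '[{"x": 0, "y": 0, "z": 0.14, "turn": 0}, {"x": 0, "y": 0, "z": 0.14, "turn": 0}, {"x": 0, "y": 0, "z": 0.14, "turn": 0}, {"x": 0, "y": 0, "z": 0.14, "turn": 0}, {"x": 0, "y": 0, "z": 0.12, "turn": 0}, {"x": 0, "y": 0, "z": 0.1, "turn": 0}, {"x": 0, "y": 0, "z": 0.1, "turn": 0}, {"x": 0, "y": 0, "z": 0.08, "turn": 0}]'

```text
t: 29.5
tool_pos: [0.5343, -0.2951, 0.1329]
tool_rot: [-0.074, -3.137, -0.0]
contact_force: [-12.6, 3.9, 9.7]
opening: 0.0458
grip_force: 34.2
```

>>> carry_out --moves '[{"x": 0.03, "y": 0, "z": 0, "turn": 0}, {"x": 0.03, "y": 0, "z": 0, "turn": 0}, {"x": 0, "y": 0, "z": 0.07, "turn": 0}, {"x": 0, "y": 0, "z": 0.07, "turn": 0}, {"x": 0, "y": 0, "z": 0.06, "turn": 0}, {"x": 0, "y": 0, "z": 0, "turn": 0}, {"x": 0, "y": 0, "z": 0, "turn": 0}, {"x": 0, "y": 0, "z": 0, "turn": 0}]'

```text
t: 30.3
tool_pos: [0.5329, -0.295, 0.1273]
tool_rot: [-0.075, -3.138, -0.0]
contact_force: [-9.5, 2.5, 6.3]
opening: 0.0455
grip_force: 34.5
```

>>> carry_out --moves '[{"x": 0, "y": 0, "z": 0.07, "turn": 0}, {"x": 0, "y": 0, "z": 0.07, "turn": 0}, {"x": 0, "y": 0, "z": 0.07, "turn": 0}, {"x": 0, "y": 0, "z": 0.06, "turn": 0}, {"x": 0, "y": 0, "z": 0, "turn": 0}, {"x": 0, "y": 0, "z": 0, "turn": 0}, {"x": 0, "y": 0, "z": 0, "turn": 0}, {"x": 0, "y": 0, "z": 0, "turn": 0}]'

```text
t: 31.1
tool_pos: [0.5328, -0.2953, 0.1227]
tool_rot: [-0.074, -3.137, 0.001]
contact_force: [-14.9, 5.9, 16.5]
opening: 0.0452
grip_force: 35.9
```

View it.

```bash
python3 - <<'E'
from h import *
a=ctrl.get_image("scene")[220:330,140:280,::-1]
cv2.imwrite("pics/h5.png",cv2.resize(a,None,fx=5.4,fy=5.4,interpolation=cv2.INTER_CUBIC))
E
```

```text
(no output)
```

View pics/h5.png

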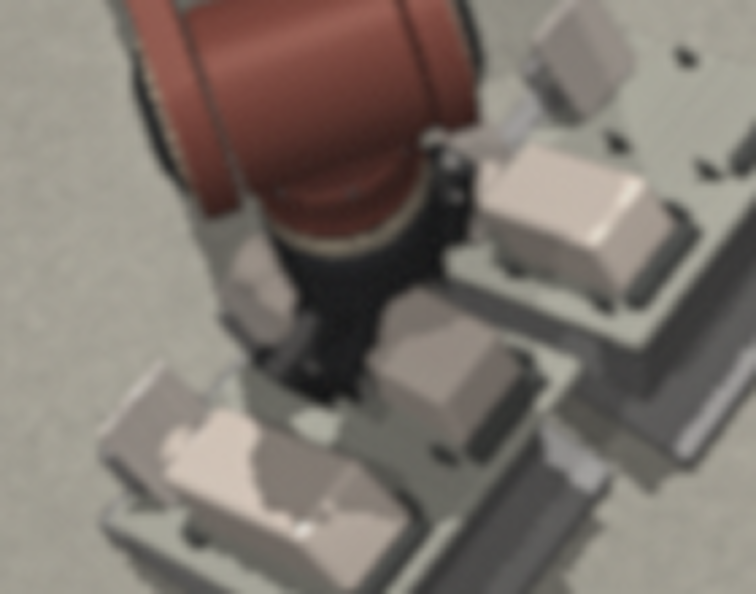

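The base is inside the ledge and still tilted. I continue the pivot.

>>> carry_out --moves '[{"x": 0, "y": 0, "z": 0.06, "turn": 0}, {"x": -0.01, "y": 0, "z": 0.06, "turn": 0}, {"x": -0.02, "y": 0, "z": 0.06, "turn": 0}, {"x": -0.01, "y": 0, "z": 0.05, "turn": 0}, {"x": 0, "y": 0, "z": 0, "turn": 0}, {"x": 0, "y": 0, "z": 0, "turn": 0}, {"x": 0, "y": 0, "z": 0, "turn": 0}, {"x": 0, "y": 0, "z": 0, "turn": 0}]'

```text
t: 31.95
tool_pos: [0.534, -0.296, 0.1173]
tool_rot: [-0.075, -3.137, 0.003]
contact_force: [-15.5, 3.7, 17.9]
opening: 0.0456
grip_force: 36.4
```

>>> carry_out --moves '[{"x": -0.02, "y": 0, "z": 0.06, "turn": 0}, {"x": -0.02, "y": 0, "z": 0.06, "turn": 0}, {"x": -0.02, "y": 0, "z": 0.04, "turn": 0}, {"x": -0.02, "y": 0, "z": 0.04, "turn": 0}, {"x": 0, "y": 0, "z": 0, "turn": 0}, {"x": 0, "y": 0, "z": 0, "turn": 0}, {"x": 0, "y": 0, "z": 0, "turn": 0}, {"x": 0, "y": 0, "z": 0, "turn": 0}]'

```text
t: 32.75
tool_pos: [0.5365, -0.2968, 0.1126]
tool_rot: [-0.075, -3.139, 0.005]
contact_force: [-12.5, -0.2, 14.2]
opening: 0.0458
grip_force: 36.3
```

>>> carry_out --moves '[{"x": 0, "y": 0, "z": 0.05, "turn": 0}, {"x": 0, "y": 0, "z": 0.05, "turn": 0}, {"x": 0, "y": 0, "z": 0.04, "turn": 0}, {"x": 0, "y": 0, "z": 0, "turn": 0}, {"x": 0, "y": 0, "z": 0, "turn": 0}, {"x": 0, "y": 0, "z": 0, "turn": 0}, {"x": 0, "y": 0, "z": 0, "turn": 0}, {"x": 0, "y": 0, "z": 0, "turn": 0}]'

```text
t: 33.55
tool_pos: [0.5371, -0.2969, 0.1092]
tool_rot: [-0.075, -3.141, 0.006]
contact_force: [-11.7, 1.4, 13.8]
opening: 0.0453
grip_force: 36.3
```

>>> carry_out --moves '[{"x": 0, "y": 0, "z": 0.05, "turn": 0}, {"x": 0, "y": 0, "z": 0.05, "turn": 0}, {"x": 0, "y": 0, "z": 0.04, "turn": 0}, {"x": 0, "y": 0, "z": 0, "turn": 0}, {"x": 0, "y": 0, "z": 0, "turn": 0}, {"x": 0, "y": 0, "z": 0, "turn": 0}, {"x": 0, "y": 0, "z": 0, "turn": 0}, {"x": 0, "y": 0, "z": 0, "turn": 0}]'

```text
t: 34.35
tool_pos: [0.5377, -0.297, 0.106]
tool_rot: [0.075, 3.139, -0.006]
contact_force: [-9.8, 1.1, 14.4]
opening: 0.0456
grip_force: 36.3
```

>>> carry_out --moves '[{"x": 0, "y": 0, "z": 0.05, "turn": 0}, {"x": 0, "y": 0, "z": 0.05, "turn": 0}, {"x": 0, "y": 0, "z": 0.0, "turn": 0}, {"x": 0, "y": 0, "z": 0, "turn": 0}, {"x": 0, "y": 0, "z": 0, "turn": 0}, {"x": 0, "y": 0, "z": 0, "turn": 0}, {"x": 0, "y": 0, "z": 0, "turn": 0}, {"x": 0, "y": 0, "z": 0, "turn": 0}]'

```text
t: 35.15
tool_pos: [0.5381, -0.2971, 0.1039]
tool_rot: [0.075, 3.138, -0.007]
contact_force: [-10.3, 0.8, 13.5]
opening: 0.0451
grip_force: 35.5
```

```bash
python3 chk.py .12 long_a_centre; python3 - <<'E'
from h import *
for n,s in(("L",(.541,-.2952,.1241)),("R",(.5368,-.3831,.1241))): print(n,proj("scene",s).round(1),proj("top",s).round(1))
E
```

```text
scene [191.8, 311.3] 0.7 [0.5306, -0.3806]
scene [343.7, 181.1] 0.59 [0.6689, 0.1768]
scene [265.2, 237.2] 0.16 [0.5734, -0.1042]
top [418.8, 202.6] 0.41 [0.5385, -0.3818]
L [[214.8 285.8]] [[388.7 202.3]]
R [[192.9 312.8]] [[419.8 202.9]]
```

>>> carry_out --moves '[{"x": 0, "y": 0, "z": -0.1, "turn": 0}, {"x": 0, "y": 0, "z": -0.06, "turn": 0}, {"x": 0, "y": 0, "z": 0, "turn": 0}, {"x": 0, "y": 0, "z": 0, "turn": 0}, {"x": 0, "y": 0, "z": 0, "turn": 0}, {"x": 0, "y": 0, "z": 0, "turn": 0}, {"x": 0, "y": 0, "z": 0, "turn": 0}, {"x": 0, "y": 0, "z": 0, "turn": 0}]'

```text
t: 36.15
tool_pos: [0.54, -0.2969, 0.1054]
tool_rot: [0.074, 3.133, -0.008]
contact_force: [5.3, -3.6, 1.8]
opening: 0.0457
grip_force: 34.0
```

>>> carry_out --moves '[{"x": 0, "y": 0, "z": 0, "turn": 0}, {"x": 0, "y": 0, "z": 0, "turn": 0}, {"x": 0, "y": 0, "z": 0, "turn": 0}, {"x": 0, "y": 0, "z": 0, "turn": 0}, {"x": 0, "y": 0, "z": 0, "turn": 0}, {"x": 0, "y": 0, "z": 0, "turn": 0}, {"x": 0, "y": 0, "z": -0.1, "turn": 0}, {"x": 0, "y": 0, "z": -0.2, "turn": 0}]' --grip 75

```text
t: 36.95
tool_pos: [0.5368, -0.295, 0.1103]
tool_rot: [-0.075, -3.14, -0.001]
contact_force: [-0.6, 0.6, 0.9]
opening: 0.075
grip_force: 0.0
```

>>> carry_out --moves '[{"x": 0, "y": 0, "z": -0.4, "turn": 0}, {"x": 0, "y": 0, "z": -0.7, "turn": 0}, {"x": 0, "y": 0.1, "z": -0.9, "turn": 0}, {"x": 0, "y": 0.3, "z": -0.9, "turn": 0}, {"x": 0, "y": 0.6, "z": -0.9, "turn": 0}, {"x": 0, "y": 0.9, "z": -0.6, "turn": 0}, {"x": 0, "y": 0.9, "z": 0, "turn": 0}, {"x": 0, "y": 0.9, "z": 0, "turn": 0}]' --grip 85

```text
t: 37.75
tool_pos: [0.5424, -0.2025, 0.2239]
tool_rot: [0.076, 3.137, -0.003]
contact_force: [0.7, -0.7, -0.4]
opening: 0.0853
grip_force: 0.0
```

```bash
python3 chk.py .12 long_a_centre; python3 plan.py 24 .6435 .2355 .13 -6
```

```text
scene [190.5, 311.3] 0.63 [0.5279, -0.3823]
top [421.1, 202.3] 0.65 [0.5392, -0.3884]
t 37.95 pos [ 0.5419 -0.2028  0.2222] yaw 357.31 F [-0.1  0.3  0.3] open 0.0852 grip 0.0
{"x":-0.08,"y":0.41,"z":0.09,"turn":0.001},
{"x":-0.09,"y":0.5,"z":0.1,"turn":0.002},
{"x":-0.1,"y":0.58,"z":0.12,"turn":0.002},
{"x":-0.11,"y":0.64,"z":0.13,"turn":0.002},
{"x":-0.13,"y":0.71,"z":0.15,"turn":0.002},
{"x":-0.13,"y":0.76,"z":0.16,"turn":0.003},
{"x":-0.14,"y":0.81,"z":0.17,"turn":0.002},
{"x":-0.14,"y":0.84,"z":0.17,"turn":0.003}
--
{"x":-0.14,"y":0.88,"z":0.18,"turn":0.003},
{"x":-0.15,"y":0.9,"z":0.19,"turn":0.003},
{"x":-0.15,"y":0.92,"z":0.19,"turn":0.003},
{"x":-0.14,"y":0.92,"z":0.19,"turn":0.003},
{"x":-0.14,"y":0.93,"z":0.2,"turn":0.003},
{"x":-0.14,"y":0.92,"z":0.19,"turn":0.003},
{"x":-0.13,"y":0.9,"z":0.18,"turn":0.003},
{"x":-0.13,"y":0.88,"z":0.18,"turn":0.003}
--
{"x":-0.12,"y":0.85,"z":0.18,"turn":0.002},
{"x":-0.11,"y":0.81,"z":0.17,"turn":0.003},
{"x":-0.11,"y":0.77,"z":0.16,"turn":0.003},
{"x":-0.09,"y":0.71,"z":0.14,"turn":0.002},
{"x":-0.08,"y":0.65,"z":0.14,"turn":0.002},
{"x":-0.08,"y":0.58,"z":0.12,"turn":0.002},
{"x":-0.06,"y":0.5,"z":0.1,"turn":0.001},
{"x":-0.05,"y":0.42,"z":0.09,"turn":0.002}
--
```

>>> carry_out --moves '[{"x": -0.08, "y": 0.41, "z": 0, "turn": 0.001}, {"x": -0.09, "y": 0.5, "z": 0, "turn": 0.002}, {"x": -0.1, "y": 0.58, "z": 0, "turn": 0.002}, {"x": -0.11, "y": 0.64, "z": 0, "turn": 0.002}, {"x": -0.13, "y": 0.71, "z": 0, "turn": 0.002}, {"x": -0.13, "y": 0.76, "z": 0, "turn": 0.003}, {"x": -0.14, "y": 0.81, "z": 0, "turn": 0.002}, {"x": -0.14, "y": 0.84, "z": 0, "turn": 0.003}]'

```text
t: 38.75
tool_pos: [0.5719, -0.0712, 0.2204]
tool_rot: [-0.102, -3.14, -0.0]
contact_force: [0.5, 0.4, -0.1]
opening: 0.0848
grip_force: 0.0
```

>>> carry_out --moves '[{"x": -0.14, "y": 0.88, "z": 0.18, "turn": 0.003}, {"x": -0.15, "y": 0.9, "z": 0.19, "turn": 0.003}, {"x": -0.15, "y": 0.92, "z": 0.19, "turn": 0.003}, {"x": -0.14, "y": 0.92, "z": 0.19, "turn": 0.003}, {"x": -0.14, "y": 0.93, "z": 0.2, "turn": 0.003}, {"x": -0.14, "y": 0.92, "z": 0.19, "turn": 0.003}, {"x": -0.13, "y": 0.9, "z": 0.18, "turn": 0.003}, {"x": -0.13, "y": 0.88, "z": 0.18, "turn": 0.003}]'

```text
t: 39.55
tool_pos: [0.6131, 0.1077, 0.1826]
tool_rot: [-0.139, -3.138, -0.0]
contact_force: [-0.5, -0.3, -0.3]
opening: 0.0849
grip_force: 0.0
```

>>> carry_out --moves '[{"x": -0.12, "y": 0.85, "z": 0.32, "turn": 0.002}, {"x": -0.11, "y": 0.81, "z": 0.31, "turn": 0.003}, {"x": -0.11, "y": 0.77, "z": 0.3, "turn": 0.003}, {"x": -0.09, "y": 0.71, "z": 0.28, "turn": 0.002}, {"x": -0.08, "y": 0.65, "z": 0.28, "turn": 0.002}, {"x": -0.08, "y": 0.58, "z": 0.26, "turn": 0.002}, {"x": -0.06, "y": 0.5, "z": 0.24, "turn": 0.001}, {"x": -0.05, "y": 0.42, "z": 0.2, "turn": 0.002}]'

```text
t: 40.35
tool_pos: [0.6435, 0.2367, 0.1277]
tool_rot: [-0.166, -3.137, 0.0]
contact_force: [-0.3, -0.8, -0.5]
opening: 0.0851
grip_force: 0.0
```

```bash
cat > seat.py <<'E'
# compare images of the loaded racks with rendered expectations: fit (dx,dz,tilt) of a seated bottle's silhouette; simple check by marks
from h import *
for c in C:
    cv2.imwrite(f"pics/{c}6.png",ctrl.get_image(c)[:,:,::-1])
    for n in("long_a_centre","short_c_centre"):
        print(c,n,[(np.round(d["pixel"],1).tolist(),round(d["confidence"],2)) for d in ctrl.mark_of(c,n)])
    print([tuple(np.round(d["rect"]).tolist())+(round(d["confidence"],2),) for d in ctrl.look_for(c,"long_a_centre")])
E
python3 seat.py; python3 plan.py 8 .6435 .2355 .007 -6
```

```text
scene long_a_centre [([189.8, 311.4], 0.73)]
scene short_c_centre [([332.5, 105.1], 0.66), ([374.6, 213.4], 0.65), ([389.2, 181.7], 0.59), ([344.6, 183.5], 0.58), ([358.8, 150.8], 0.28), ([200.9, 302.0], 0.22)]
[(171.0, 297.0, 43.0, 34.0, 0.65)]
top long_a_centre [([423.9, 201.8], 0.84)]
top short_c_centre [([228.9, 133.2], 0.7), ([209.6, 182.3], 0.65), ([117.8, 243.0], 0.61), ([386.9, 205.7], 0.28)]
[(410.0, 182.0, 24.0, 52.0, 0.67)]
t 40.75 pos [0.6436 0.2352 0.1289] yaw 353.9 F [-0.5 -0.7 -0.4] open 0.0849 grip 0.0
{"z":0.41},
{"z":0.58},
{"z":0.7,"turn":-0.001},
{"y":0.01,"z":0.75},
{"z":0.75},
{"x":0.01,"z":0.69},
{"z":0.58,"turn":-0.001},
{"z":0.41}
--
```

```bash
cat > prof.py <<'E'
from h import *
import sys
tag=sys.argv[1]
o=np.array([.5389,-.3392,.1241]);R=slopeR(-.0478)
for c in C:
    I=cv2.imread(f"pics/{c}{tag}.png").astype(np.float32)
    for y in(44,-44):
        W=np.array([[R@(np.array([x,y+dy,23])/1e3)+o for dy in np.arange(-40,41,5)] for x in range(-100,91,10)])
        p=proj(c,W.reshape(-1,3)).astype(np.float32);v=cv2.remap(I.mean(2),p[:,0],p[:,1],cv2.INTER_LINEAR).reshape(20,17)
        print(c,y);print(v.astype(int)[:, ::1] if 0 else "\n".join(f"{x:5d} "+" ".join(f"{int(q):3d}" for q in r) for x,r in zip(range(-100,91,10),v)))
E
python3 prof.py 6
```

```text
scene 44
 -100 158 157 128 125 130 135 135 136 135 136 137 139 138 144 157 161 160
  -90 158 141  91 110 135 135 136 139 137 136 139 139 143 152 157 159 161
  -80 157 115  87 132 137 148 173 188 175 148 139 140 154 158 158 159 161
  -70 120  84 109 135 147 176 191 191 181 156 141 144 151 154 157 160 161
  -60  91  89 129 137 180 199 196 194 196 195 195 189 163 153 158 159 159
  -50 107 117 122 134 190 204 203 203 203 203 203 202 173 154 160 159 160
  -40 141 120 106 132 190 204 203 203 203 202 203 202 175 157 158 160 161
  -30 152 112 104 132 190 203 203 203 203 203 203 202 177 159 155 145 148
  -20 100 102 104 132 190 204 204 203 203 203 203 203 177 145 110 134 149
  -10  86 103 104 132 189 204 203 203 203 204 203 203 174 110  99 143 154
    0  93 102 104 130 190 204 204 204 204 204 203 204 172  98 116 137 144
   10 103 102 104 130 190 205 204 204 204 204 203 204 169  94 124 112 139
   20 100 103 104 129 189 204 204 204 204 204 204 204 166  88  90  90 140
   30 101 103 104 129 189 204 204 204 204 203 204 205 165  91  87  85 140
   40 100 103 103 129 188 205 204 205 204 204 204 205 1
[... 4153 characters left out ...]
96 196 194 179 131 103 109 140 156
   10 154 155 161 184 195 195 195 195 196 196 193 174 125 101 106 141 155
   20 154 155 163 185 195 195 195 196 196 196 192 169 118 102 109 141 155
   30 156 156 165 189 195 195 195 196 196 196 191 163 114 102 113 146 155
   40 158 159 171 190 195 195 196 196 196 195 189 156 108 101 119 149 156
   50 155 158 174 193 196 196 196 196 196 196 187 147 107 101 112 145 144
   60 154 155 159 169 172 174 175 176 177 178 172 145 111 102 121 144 120
   70 153 154 154 160 162 152 143 143 144 145 146 147 140 118  97 105 140
   80 154 154 155 159 169 163 133 118 118 113 109 112 114 115 115 118 146
   90 153 152 153 155 153 151 152 152 152 152 153 155 156 158 158 157 158
```

The left bottle is aligned and seated. The right one reads brighter on its base face, shifted up the slope and slightly yawed, so its base is probably on the ledge and I will fix it later. First I pick up the short bottle, which I'm already above.

>>> carry_out --moves '[{"x": -0.03, "y": 0, "z": 0.41, "turn": 0}, {"x": 0, "y": 0, "z": 0.58, "turn": 0}, {"x": 0, "y": 0, "z": 0.7, "turn": 0}, {"x": 0, "y": 0, "z": 0.75, "turn": 0}, {"x": 0, "y": 0, "z": 0.75, "turn": 0}, {"x": 0, "y": 0, "z": 0.69, "turn": 0}, {"x": 0, "y": 0, "z": 0.58, "turn": 0}, {"x": 0, "y": 0, "z": 0.41, "turn": 0}]'

```text
t: 41.55
tool_pos: [0.6433, 0.2355, 0.0044]
tool_rot: [-0.166, -3.135, 0.001]
contact_force: [1.3, 0.3, -0.8]
opening: 0.085
grip_force: 0.0
```

>>> carry_out --moves '[{"x": 0, "y": 0, "z": 0, "turn": 0}, {"x": 0, "y": 0, "z": 0, "turn": 0}, {"x": 0, "y": 0, "z": 0, "turn": 0}, {"x": 0, "y": 0, "z": 0, "turn": 0}, {"x": 0, "y": 0, "z": 0, "turn": 0}, {"x": 0, "y": 0, "z": 0, "turn": 0}, {"x": 0, "y": 0, "z": 0, "turn": 0}, {"x": 0, "y": 0, "z": 0, "turn": 0}]' --grip 30 --newtons 24

```text
t: 42.35
tool_pos: [0.6452, 0.2359, 0.008]
tool_rot: [0.166, 3.135, 0.001]
contact_force: [0.4, -1.0, 5.6]
opening: 0.0458
grip_force: 26.3
```

```bash
python3 plan.py 8 .635 .22 .15 -6 16 .5746 -.1015 .20 -2.8 8 .5746 -.1015 .14 -2.8
cat > fit2.py <<'E'
from h import *
from scipy.optimize import minimize
import sys
o=np.array([.5389,-.3392,.1241]);R=slopeR(-.0478);A={c:cv2.imread(f"pics/{c}{sys.argv[1]}.png").mean(2) for c in C}
S=4
G={c:cv2.GaussianBlur(cv2.resize(A[c],None,fx=S,fy=S,interpolation=cv2.INTER_CUBIC),(0,0),2) for c in C}
E={c:np.hypot(cv2.Sobel(G[c],cv2.CV_64F,1,0),cv2.Sobel(G[c],cv2.CV_64F,0,1)) for c in C}
top=np.array([(-61,-23,23),(61,-23,23),(61,23,23),(-61,23,23),(-61,-23,23)],float)
pts=np.concatenate([top[i]+(top[i+1]-top[i])*np.linspace(0,1,25)[:,None] for i in range(4)])
for y in(44,-44):
    def cost(v):
        q=Ro.from_euler('zy',[v[3],v[4]]).apply(pts)+v[:3]*1000+[0,y,0]
        W=q/1e3@R.T+o;s=0
        for c in C:
            p=((proj(c,W)+.5)*S-.5).astype(np.float32);s-=np.sqrt(cv2.remap(E[c],p[:,0],p[:,1],cv2.INTER_LINEAR)).mean()
        return s
    best=min((minimize(cost,[a,0,b,0,t],method="Nelder-Mead",options=dict(initial_simplex=np.array([[a,0,b,0,t]]*6)+np.vstack([np.zeros(5),np.diag([.004,.004,.004,.05,.05])]),maxiter=600)) for a in(-.003,.004) for b in(0,.006) for t in(0,.08)),key=lambda f:f.fun)
    print(y,"x y z yaw pitch",best.x.round(4),round(best.fun,2))
E
python3 fit2.py 6
```

```text
t 42.35 pos [0.6452 0.2359 0.008 ] yaw 353.94 F [ 0.4 -1.   5.6] open 0.0458 grip 26.3
{"x":0.03,"y":-0.06,"z":-0.48},
{"x":0.04,"y":-0.08,"z":-0.67},
{"x":0.05,"y":-0.09,"z":-0.81},
{"x":0.05,"y":-0.11,"z":-0.88,"turn":-0.001},
{"x":0.05,"y":-0.1,"z":-0.88},
{"x":0.05,"y":-0.1,"z":-0.81},
{"x":0.04,"y":-0.08,"z":-0.67},
{"x":0.03,"y":-0.06,"z":-0.48}
--
{"x":0.04,"y":-0.48,"z":-0.07,"turn":-0.002},
{"x":0.05,"y":-0.61,"z":-0.1,"turn":-0.003},
{"x":0.06,"y":-0.73,"z":-0.11,"turn":-0.003},
{"x":0.08,"y":-0.83,"z":-0.13,"turn":-0.003},
{"x":0.08,"y":-0.9,"z":-0.13,"turn":-0.004},
{"x":0.09,"y":-0.95,"z":-0.15,"turn":-0.004},
{"x":0.1,"y":-1.0,"z":-0.15,"turn":-0.005},
{"x":0.11,"y":-1.01,"z":-0.16,"turn":-0.004}
--
{"x":0.11,"y":-1.02,"z":-0.16,"turn":-0.004},
{"x":0.11,"y":-0.99,"z":-0.15,"turn":-0.005},
{"x":0.11,"y":-0.95,"z":-0.15,"turn":-0.004},
{"x":0.11,"y":-0.9,"z":-0.13,"turn":-0.004},
{"x":0.11,"y":-0.82,"z":-0.13,"turn":-0.003},
{"x":0.09,"y":-0.73,"z":-0.11,"turn":-0.003},
{"x":0.08,"y":-0.61,"z":-0.1,"turn":-0.003},
{"x":0.07,"y":-0.48,"z":-0.07,"turn":-0.002}
--
{"z":0.2},
{"z":0.29},
{"z":0.34},
{"z":0.37},
{"z":0.37},
{"z":0.34},
{"z":0.29},
{"z":0.2}
--
44 x y z yaw pitch [-0.0035 -0.0002 -0.0023  0.0079 -0.0059] -12.62
-44 x y z yaw pitch [ 0.0028 -0.003   0.0032 -0.0262 -0.0968] -11.55
```

The fit confirms it: the left bottle is seated, which gives a small correction to the rack pose. The right bottle is pitched 5.5° with its base on the ledge. I place the short bottle now with the corrected seat.

>>> carry_out --moves '[{"x": 0.03, "y": -0.06, "z": -0.48, "turn": 0}, {"x": 0.04, "y": -0.08, "z": -0.67, "turn": 0}, {"x": 0.05, "y": -0.09, "z": -0.81, "turn": 0}, {"x": 0.05, "y": -0.11, "z": -0.88, "turn": 0}, {"x": 0.05, "y": -0.1, "z": -0.88, "turn": 0}, {"x": 0.05, "y": -0.1, "z": -0.81, "turn": 0}, {"x": 0.04, "y": -0.08, "z": -0.67, "turn": 0}, {"x": 0.03, "y": -0.06, "z": -0.48, "turn": 0}]'

```text
t: 43.15
tool_pos: [0.634, 0.2195, 0.1506]
tool_rot: [0.166, 3.136, 0.001]
contact_force: [-0.2, -0.6, -2.4]
opening: 0.0458
grip_force: 25.5
```

>>> carry_out --moves '[{"x": 0.04, "y": -0.48, "z": -0.13, "turn": -0.002}, {"x": 0.05, "y": -0.61, "z": -0.18, "turn": -0.003}, {"x": 0.06, "y": -0.73, "z": -0.2, "turn": -0.003}, {"x": 0.08, "y": -0.83, "z": -0.25, "turn": -0.003}, {"x": 0.08, "y": -0.9, "z": -0.25, "turn": -0.004}, {"x": 0.09, "y": -0.95, "z": -0.25, "turn": -0.004}, {"x": 0.1, "y": -1.0, "z": -0.25, "turn": -0.005}, {"x": 0.11, "y": -1.0, "z": -0.2, "turn": -0.004}]'

```text
t: 43.95
tool_pos: [0.6024, 0.0569, 0.1908]
tool_rot: [-0.123, -3.138, 0.001]
contact_force: [0.8, -0.1, -1.6]
opening: 0.0454
grip_force: 25.5
```

>>> carry_out --moves '[{"x": 0.12, "y": -1.0, "z": -0.1, "turn": -0.004}, {"x": 0.12, "y": -1.0, "z": -0.1, "turn": -0.005}, {"x": 0.12, "y": -0.97, "z": -0.09, "turn": -0.004}, {"x": 0.12, "y": -0.91, "z": 0, "turn": -0.004}, {"x": 0.12, "y": -0.82, "z": 0, "turn": -0.003}, {"x": 0.1, "y": -0.73, "z": 0, "turn": -0.003}, {"x": 0.09, "y": -0.61, "z": 0, "turn": -0.003}, {"x": 0.08, "y": -0.48, "z": 0, "turn": -0.002}]'

```text
t: 44.75
tool_pos: [0.5701, -0.1036, 0.198]
tool_rot: [-0.08, -3.139, -0.0]
contact_force: [0.3, 0.7, -2.3]
opening: 0.046
grip_force: 25.5
```

```bash
python3 plan.py 8 .5727 -.1016 .133 -2.8
```

```text
t 44.75 pos [ 0.5701 -0.1036  0.198 ] yaw 357.08 F [ 0.3  0.7 -2.3] open 0.046 grip 25.5
{"x":-0.01,"y":0.01,"z":0.22},
{"x":-0.01,"y":0.01,"z":0.31},
{"x":-0.01,"y":0.01,"z":0.37,"turn":-0.001},
{"x":-0.02,"y":0.01,"z":0.4},
{"x":-0.02,"y":0.02,"z":0.4},
{"x":-0.01,"y":0.01,"z":0.37,"turn":-0.001},
{"x":-0.01,"y":0.01,"z":0.31},
{"x":-0.01,"z":0.22}
--
```

>>> carry_out --moves '[{"x": -0.01, "y": 0.01, "z": 0.22, "turn": 0}, {"x": -0.01, "y": 0.01, "z": 0.31, "turn": 0}, {"x": -0.01, "y": 0.01, "z": 0.37, "turn": 0}, {"x": -0.01, "y": 0.01, "z": 0.4, "turn": 0}, {"x": -0.01, "y": 0.01, "z": 0.4, "turn": 0}, {"x": -0.01, "y": 0.01, "z": 0.37, "turn": 0}, {"x": -0.01, "y": 0, "z": 0.31, "turn": 0}, {"x": -0.01, "y": 0, "z": 0.22, "turn": 0}]'

```text
t: 45.55
tool_pos: [0.5729, -0.1003, 0.1324]
tool_rot: [-0.078, -3.14, -0.0]
contact_force: [0.2, 0.7, -1.5]
opening: 0.0457
grip_force: 25.5
```

>>> carry_out --moves '[{"x": 0, "y": 0, "z": 0.08, "turn": 0}, {"x": 0, "y": 0, "z": 0.08, "turn": 0}, {"x": 0, "y": 0, "z": 0.08, "turn": 0}, {"x": 0, "y": 0, "z": 0.08, "turn": 0}, {"x": 0, "y": 0, "z": 0.08, "turn": 0}, {"x": 0, "y": 0, "z": 0.08, "turn": 0}, {"x": 0, "y": 0, "z": 0.08, "turn": 0}, {"x": 0, "y": 0, "z": 0.08, "turn": 0}]'

```text
t: 46.35
tool_pos: [0.5731, -0.1008, 0.123]
tool_rot: [-0.077, -3.139, 0.001]
contact_force: [-19.0, 4.5, 26.6]
opening: 0.0456
grip_force: 29.4
```

>>> carry_out --moves '[{"x": 0, "y": 0, "z": 0, "turn": 0}, {"x": 0, "y": 0, "z": 0, "turn": 0}, {"x": 0, "y": 0, "z": 0.04, "turn": 0}, {"x": 0, "y": 0, "z": 0.04, "turn": 0}, {"x": 0, "y": 0, "z": 0.04, "turn": 0}, {"x": 0, "y": 0, "z": 0.04, "turn": 0}, {"x": 0, "y": 0, "z": 0, "turn": 0}, {"x": 0, "y": 0, "z": 0, "turn": 0}]' --newtons 20

```text
t: 47.15
tool_pos: [0.5731, -0.1008, 0.1201]
tool_rot: [-0.077, -3.139, 0.001]
contact_force: [-20.6, 4.9, 27.5]
opening: 0.0456
grip_force: 30.4
```

>>> carry_out --moves '[{"x": 0, "y": 0, "z": 0.06, "turn": 0}, {"x": 0, "y": 0, "z": 0.06, "turn": 0}, {"x": 0, "y": 0, "z": 0.06, "turn": 0}, {"x": 0, "y": 0, "z": 0.06, "turn": 0}, {"x": 0, "y": 0, "z": 0.04, "turn": 0}, {"x": 0, "y": 0, "z": 0, "turn": 0}, {"x": 0, "y": 0, "z": 0, "turn": 0}, {"x": 0, "y": 0, "z": 0, "turn": 0}]'

```text
t: 47.95
tool_pos: [0.5741, -0.1008, 0.1138]
tool_rot: [0.077, 3.14, -0.001]
contact_force: [-17.2, 4.2, 28.3]
opening: 0.0459
grip_force: 30.6
```

```bash
cat > prof2.py <<'E'
from h import *
I=ctrl.get_image("scene");cv2.imwrite("pics/sceneh.png",I[:,:,::-1])
for q in("short_c_centre","short_rack_foot_left"):print([(np.round(d["pixel"],1).tolist(),round(d["confidence"],2)) for d in ctrl.mark_of("scene",q)])
o=np.array([.5776,-.1018,.1205]);R=slopeR(-.05)
A=I.astype(np.float32).mean(2)
for z in(23,):
    W=np.array([[R@(np.array([x,y,z])/1e3)+o for y in range(-30,31,6)] for x in range(-90,71,8)])
    p=proj("scene",W.reshape(-1,3)).astype(np.float32);v=cv2.remap(A,p[:,0],p[:,1],cv2.INTER_LINEAR).reshape(-1,11)
    for x,r in zip(range(-90,71,8),v):print(x,r.astype(int))
E
python3 prof2.py
```

```text
[([389.6, 178.0], 0.92), ([333.4, 106.5], 0.91), ([365.8, 253.1], 0.72), ([264.9, 232.9], 0.71), ([375.2, 215.3], 0.62)]
[([254.9, 239.6], 0.44)]
-90 [ 98  90  98 111 110 120 141 147 142 124 134]
-82 [ 84  87 108 112 109 128 143 145 135 123 145]
-74 [ 79  99 113 109 108 131 139 136 131 131 115]
-66 [ 91 111 112 107 112 136 138 138 138 121  59]
-58 [107 113 111 107 130 149 146 139 125  70  29]
-50 [111  97  87 104 168 201 152  90  56  29  31]
-42 [ 92  51  53 102 176 180  94  45  29  29  31]
-34 [62 63 66 85 98 86 65 44 30 31 31]
-26 [54 62 64 64 62 56 46 33 30 29 31]
-18 [41 42 49 43 36 31 31 28 27 30 31]
-10 [31 40 49 39 34 28 27 26 29 29 29]
-2 [26 35 37 47 33 30 29 31 32 36 38]
6 [26 31 34 36 33 31 47 69 80 90 61]
14 [ 32  35  47  72  73  85 104 113 114 108  63]
22 [ 62  69 107 121 122 119 116 115 115 103  95]
30 [ 86 106 134 142 141 133 118 115 114 116 138]
38 [106 114 140 143 144 140 130 118 114 126 140]
46 [108 118 130 132 130 130 128 119 116 136 139]
54 [111 111 107 107 107 107 106 103 130 143 141]
62 [109 106 105 105 105 103  90 104 137 141 142]
70 [104 105 101 100 100 103  65 117 139 142 142]
```

>>> carry_out --moves '[{"x": 0, "y": 0, "z": 0.06, "turn": 0}, {"x": 0, "y": 0, "z": 0.06, "turn": 0}, {"x": 0, "y": 0, "z": 0.06, "turn": 0}, {"x": 0, "y": 0, "z": 0.04, "turn": 0}, {"x": 0, "y": 0, "z": 0.02, "turn": 0}, {"x": 0, "y": 0, "z": 0, "turn": 0}, {"x": 0, "y": 0, "z": 0, "turn": 0}, {"x": 0, "y": 0, "z": 0, "turn": 0}]'

```text
t: 48.9
tool_pos: [0.5749, -0.1009, 0.1086]
tool_rot: [0.077, 3.138, -0.001]
contact_force: [-17.0, 4.5, 30.9]
opening: 0.0454
grip_force: 30.9
```

>>> carry_out --moves '[{"x": 0.04, "y": 0, "z": 0.06, "turn": 0}, {"x": 0.04, "y": 0, "z": 0.06, "turn": 0}, {"x": 0, "y": 0, "z": 0.06, "turn": 0}, {"x": 0, "y": 0, "z": 0.04, "turn": 0}, {"x": 0, "y": 0, "z": 0.0, "turn": 0}, {"x": 0, "y": 0, "z": 0, "turn": 0}, {"x": 0, "y": 0, "z": 0, "turn": 0}, {"x": 0, "y": 0, "z": 0, "turn": 0}]'

```text
t: 49.7
tool_pos: [0.5752, -0.101, 0.1058]
tool_rot: [0.077, 3.132, -0.002]
contact_force: [-15.6, 6.6, 37.1]
opening: 0.0461
grip_force: 31.6
```

>>> carry_out --moves '[{"x": 0, "y": 0, "z": -0.1, "turn": 0}, {"x": 0, "y": 0, "z": -0.1, "turn": 0}, {"x": 0, "y": 0, "z": 0, "turn": 0}, {"x": 0, "y": 0, "z": 0, "turn": 0}, {"x": 0, "y": 0, "z": 0, "turn": 0}, {"x": 0, "y": 0, "z": 0, "turn": 0}, {"x": 0, "y": 0, "z": 0, "turn": 0}, {"x": 0, "y": 0, "z": 0, "turn": 0}]'

```text
t: 50.5
tool_pos: [0.5756, -0.1011, 0.1062]
tool_rot: [0.078, 3.13, -0.002]
contact_force: [0.1, 2.2, 13.6]
opening: 0.0458
grip_force: 28.9
```

>>> carry_out --moves '[{"x": 0, "y": 0, "z": 0, "turn": 0}, {"x": 0, "y": 0, "z": 0, "turn": 0}, {"x": 0, "y": 0, "z": 0, "turn": 0}, {"x": 0, "y": 0, "z": -0.1, "turn": 0}, {"x": 0, "y": 0, "z": -0.2, "turn": 0}, {"x": 0, "y": 0, "z": -0.5, "turn": 0}, {"x": 0, "y": 0, "z": -0.9, "turn": 0}, {"x": 0.1, "y": 0, "z": -1, "turn": 0}]' --grip 72

```text
t: 51.3
tool_pos: [0.5684, -0.1002, 0.1685]
tool_rot: [-0.078, -3.14, -0.0]
contact_force: [0.3, -0.5, -0.5]
opening: 0.0718
grip_force: 0.0
```

```bash
python3 plan.py 16 .5355 -.3846 .19 -4
python3 prof2.py
```

```text
t 51.3 pos [ 0.5684 -0.1002  0.1685] yaw 357.15 F [ 0.3 -0.5 -0.5] open 0.0718 grip 0.0
{"x":0.03,"y":-0.42,"z":-0.03,"turn":0.001},
{"x":0.03,"y":-0.54,"z":-0.04,"turn":0.001},
{"x":0.04,"y":-0.64,"z":-0.05,"turn":0.001},
{"x":0.05,"y":-0.72,"z":-0.05,"turn":0.001},
{"x":0.05,"y":-0.79,"z":-0.06,"turn":0.001},
{"x":0.05,"y":-0.84,"z":-0.07,"turn":0.002},
{"x":0.05,"y":-0.87,"z":-0.06,"turn":0.001},
{"x":0.05,"y":-0.89,"z":-0.07,"turn":0.002}
--
{"x":0.05,"y":-0.9,"z":-0.07,"turn":0.002},
{"x":0.05,"y":-0.87,"z":-0.06,"turn":0.001},
{"x":0.04,"y":-0.84,"z":-0.07,"turn":0.002},
{"x":0.04,"y":-0.79,"z":-0.06,"turn":0.001},
{"x":0.04,"y":-0.72,"z":-0.05,"turn":0.001},
{"x":0.03,"y":-0.64,"z":-0.05,"turn":0.001},
{"x":0.02,"y":-0.54,"z":-0.04,"turn":0.001},
{"x":0.02,"y":-0.42,"z":-0.03,"turn":0.001}
--
[([268.7, 233.4], 0.86), ([373.6, 217.8], 0.84), ([391.7, 179.9], 0.77), ([333.6, 105.1], 0.56)]
[([250.4, 237.6], 0.49)]
-90 [ 97  89 101 114 112 108  79  49  50  83 112]
-82 [ 84  84 102 113 105  72  45  64  65  76  88]
-74 [ 80  92 111  99  64  40  54  66  61  64  65]
-66 [ 89 111 100 
[... 171 characters left out ...]
72  35  72]
-34 [113  78  30  27  26  33  80  76  39  34  42]
-26 [108  64  29  27  32  34  79  96  69  61  84]
-18 [100  62  33  53  59  95 158 139 107 108 122]
-10 [ 99  67  69  80 100 116 126 116 113 113 125]
-2 [ 95  90  88 107 120 116 113 113 113 112 129]
6 [ 98  98 105 123 126 114 114 114 113 113 129]
14 [ 99 102 121 140 129 124 123 127 121 115 133]
22 [104 109 129 141 139 140 139 139 134 122 137]
30 [107 109 133 141 140 140 139 139 139 132 141]
38 [107 112 137 142 141 140 140 139 139 139 141]
46 [108 116 137 140 139 140 138 139 136 134 139]
54 [110 118 119 118 117 118 118 118 127 142 141]
62 [116 114 112 112 112 112 110 107 135 141 142]
70 [112 110 109 109 107 106  89 115 139 142 142]
```

>>> carry_out --moves '[{"x": 0.03, "y": -0.42, "z": -0.3, "turn": 0.001}, {"x": 0.03, "y": -0.54, "z": -0.3, "turn": 0.001}, {"x": 0.04, "y": -0.64, "z": -0.2, "turn": 0.001}, {"x": 0.05, "y": -0.72, "z": -0.2, "turn": 0.001}, {"x": 0.05, "y": -0.79, "z": -0.1, "turn": 0.001}, {"x": 0.05, "y": -0.84, "z": -0.1, "turn": 0.002}, {"x": 0.05, "y": -0.87, "z": 0, "turn": 0.001}, {"x": 0.05, "y": -0.89, "z": 0, "turn": 0.002}]' --grip 80

```text
t: 52.25
tool_pos: [0.5516, -0.2446, 0.1975]
tool_rot: [-0.096, -3.14, 0.0]
contact_force: [0.8, 0.5, -0.5]
opening: 0.0795
grip_force: 0.0
```

>>> carry_out --moves '[{"x": 0.05, "y": -0.9, "z": 0, "turn": 0.002}, {"x": 0.05, "y": -0.87, "z": 0, "turn": 0.001}, {"x": 0.04, "y": -0.84, "z": 0, "turn": 0.002}, {"x": 0.04, "y": -0.79, "z": 0, "turn": 0.001}, {"x": 0.04, "y": -0.72, "z": 0, "turn": 0.001}, {"x": 0.03, "y": -0.64, "z": 0, "turn": 0.001}, {"x": 0.02, "y": -0.54, "z": 0, "turn": 0.001}, {"x": 0.02, "y": -0.45, "z": 0, "turn": 0.001}]'

```text
t: 53.05
tool_pos: [0.5357, -0.3864, 0.1975]
tool_rot: [-0.11, -3.14, -0.0]
contact_force: [0.3, 0.7, -0.0]
opening: 0.0803
grip_force: 0.0
```

```bash
python3 plan.py 8 .5345 -.386 .113 -4.2
python3 - <<'E'
from h import *
for c in C: cv2.imwrite(f"pics/{c}7.png",ctrl.get_image(c)[:,:,::-1])
E
sed -e 's/\.5389,-\.3392,\.1241/.5773,-.1458,.1242/; s/-\.0478/-.05/; s/61,/43.5,/g' fit2.py > fit3.py; python3 fit3.py 7
```

```text
t 53.05 pos [ 0.5357 -0.3864  0.1975] yaw 355.99 F [ 0.3  0.7 -0. ] open 0.0803 grip 0.0
{"z":0.28},
{"x":0.01,"z":0.41,"turn":0.001},
{"x":0.01,"z":0.48},
{"y":0.01,"z":0.52,"turn":0.001},
{"x":0.01,"z":0.52},
{"x":0.01,"z":0.48,"turn":0.001},
{"z":0.41},
{"x":0.01,"z":0.28}
--
44 x y z yaw pitch [-0.0017  0.0013  0.0067 -0.0099  0.2192] -13.32
-44 x y z yaw pitch [-0.0028 -0.0002 -0.0018 -0.0175 -0.0185] -11.76
```

>>> carry_out --moves '[{"x": 0.01, "y": 0, "z": 0.28, "turn": 0.001}, {"x": 0.01, "y": 0, "z": 0.41, "turn": 0.001}, {"x": 0.01, "y": 0, "z": 0.48, "turn": 0.001}, {"x": 0.01, "y": 0.01, "z": 0.52, "turn": 0.001}, {"x": 0.01, "y": 0, "z": 0.52, "turn": 0}, {"x": 0, "y": 0, "z": 0.48, "turn": 0}, {"x": 0, "y": 0, "z": 0.41, "turn": 0}, {"x": 0, "y": 0, "z": 0.28, "turn": 0}]'

```text
t: 53.95
tool_pos: [0.5342, -0.3847, 0.1115]
tool_rot: [-0.116, -3.138, -0.002]
contact_force: [-1.2, -0.5, -0.6]
opening: 0.08
grip_force: 0.0
```

>>> carry_out --moves '[{"x": 0, "y": 0, "z": 0, "turn": 0}, {"x": 0, "y": 0, "z": 0, "turn": 0}, {"x": 0, "y": 0, "z": 0, "turn": 0}, {"x": 0, "y": 0, "z": 0, "turn": 0}, {"x": 0, "y": 0, "z": 0, "turn": 0}, {"x": 0.07, "y": 0, "z": 0.03, "turn": -0.005}, {"x": 0.07, "y": 0, "z": 0.03, "turn": -0.01}, {"x": 0.07, "y": 0, "z": 0.04, "turn": -0.01}]' --grip 30 --newtons 40

```text
t: 54.75
tool_pos: [0.5305, -0.3841, 0.1113]
tool_rot: [0.076, 3.138, 0.001]
contact_force: [6.1, 3.3, 3.6]
opening: 0.0457
grip_force: 35.8
```

>>> carry_out --moves '[{"x": 0.07, "y": 0.02, "z": 0.04, "turn": 0}, {"x": 0.07, "y": 0.02, "z": 0.04, "turn": 0}, {"x": 0.03, "y": 0.02, "z": 0.03, "turn": 0}, {"x": 0, "y": 0, "z": 0, "turn": 0}, {"x": 0, "y": 0, "z": 0, "turn": 0}, {"x": 0, "y": 0, "z": 0, "turn": 0}, {"x": 0, "y": 0, "z": 0, "turn": 0}, {"x": 0, "y": 0, "z": 0, "turn": 0}]'

```text
t: 55.55
tool_pos: [0.5269, -0.3837, 0.1093]
tool_rot: [0.075, 3.136, -0.004]
contact_force: [6.1, 0.1, 2.5]
opening: 0.0457
grip_force: 36.0
```

>>> carry_out --moves '[{"x": 0.06, "y": 0, "z": 0.03, "turn": 0}, {"x": 0.04, "y": 0, "z": 0.02, "turn": 0}, {"x": 0, "y": 0, "z": 0.06, "turn": 0}, {"x": -0.02, "y": 0, "z": 0.07, "turn": 0}, {"x": -0.03, "y": 0, "z": 0.07, "turn": 0}, {"x": -0.03, "y": 0, "z": 0.07, "turn": 0}, {"x": 0, "y": 0, "z": 0, "turn": 0}, {"x": 0, "y": 0, "z": 0, "turn": 0}]'

```text
t: 56.35
tool_pos: [0.5284, -0.3841, 0.1048]
tool_rot: [0.075, 3.132, -0.006]
contact_force: [6.3, 3.0, 12.8]
opening: 0.0457
grip_force: 39.2
```

>>> carry_out --moves '[{"x": 0, "y": 0, "z": 0.07, "turn": 0}, {"x": -0.03, "y": 0, "z": 0.07, "turn": 0}, {"x": -0.03, "y": 0, "z": 0.07, "turn": 0}, {"x": -0.03, "y": 0, "z": 0.06, "turn": 0}, {"x": 0, "y": 0, "z": 0, "turn": 0}, {"x": 0, "y": 0, "z": 0, "turn": 0}, {"x": 0, "y": 0, "z": 0, "turn": 0}, {"x": 0, "y": 0, "z": 0, "turn": 0}]'

```text
t: 57.15
tool_pos: [0.5295, -0.3846, 0.1029]
tool_rot: [0.075, 3.135, -0.006]
contact_force: [-8.0, 10.5, 34.3]
opening: 0.0456
grip_force: 41.6
```

>>> carry_out --moves '[{"x": 0, "y": 0, "z": -0.1, "turn": 0}, {"x": 0, "y": 0, "z": -0.1, "turn": 0}, {"x": 0, "y": 0, "z": 0, "turn": 0}, {"x": 0, "y": 0, "z": 0, "turn": 0}, {"x": 0, "y": 0, "z": -0.1, "turn": 0}, {"x": 0, "y": 0, "z": -0.4, "turn": 0}, {"x": 0, "y": 0, "z": -0.8, "turn": 0}, {"x": 0, "y": 0, "z": -1, "turn": 0}]' --grip 75

```text
t: 57.95
tool_pos: [0.5262, -0.3824, 0.1548]
tool_rot: [-0.077, -3.138, -0.003]
contact_force: [-0.4, -0.2, 0.4]
opening: 0.0749
grip_force: 0.0
```

>>> carry_out --moves '[{"x": 0, "y": 0.3, "z": -0.8, "turn": 0}, {"x": 0, "y": 0.5, "z": -0.4, "turn": 0}, {"x": 0, "y": 0.7, "z": 0, "turn": 0}, {"x": 0, "y": 0.9, "z": 0, "turn": 0}, {"x": 0, "y": 1, "z": 0, "turn": 0}, {"x": 0, "y": 1, "z": 0, "turn": 0}, {"x": 0, "y": 1, "z": 0, "turn": 0}, {"x": 0, "y": 1, "z": 0, "turn": 0}]' --grip 0

```text
t: 58.75
tool_pos: [0.5335, -0.22, 0.1833]
tool_rot: [-0.075, -3.138, -0.003]
contact_force: [-0.6, -0.1, -0.3]
opening: 0.0002
grip_force: 0.0
```

>>> carry_out --moves '[{"x": 0, "y": 1, "z": 0, "turn": 0}, {"x": 0, "y": 1, "z": 0, "turn": 0}, {"x": 0, "y": 1, "z": 0, "turn": 0}, {"x": 0, "y": 0.9, "z": 0, "turn": 0}, {"x": 0, "y": 0.7, "z": 0, "turn": 0}, {"x": 0, "y": 0.5, "z": 0, "turn": 0}, {"x": 0, "y": 0.4, "z": 0, "turn": 0}, {"x": 0, "y": 0.3, "z": 0, "turn": 0}]'

```text
t: 59.55
tool_pos: [0.5413, -0.0773, 0.1848]
tool_rot: [-0.076, -3.14, -0.0]
contact_force: [0.3, -0.1, 0.3]
opening: -0.0
grip_force: 0.0
```

```bash
python3 plan.py 8 .538 -.1005 .142 -2.8
python3 - <<'E'
from h import *
for c in C: cv2.imwrite(f"pics/{c}8.png",ctrl.get_image(c)[:,:,::-1])
E
python3 fit2.py 8
```

```text
t 59.55 pos [ 0.5413 -0.0773  0.1848] yaw 357.24 F [ 0.3 -0.1  0.3] open -0.0 grip 0.0
{"x":0.01,"y":-0.08,"z":0.14},
{"x":0.01,"y":-0.11,"z":0.21},
{"x":0.01,"y":-0.13,"z":0.24},
{"x":0.01,"y":-0.15,"z":0.27},
{"x":0.02,"y":-0.14,"z":0.26},
{"x":0.01,"y":-0.13,"z":0.24,"turn":0.001},
{"x":0.01,"y":-0.12,"z":0.21},
{"x":0.01,"y":-0.07,"z":0.14}
--
44 x y z yaw pitch [-0.0039 -0.0002 -0.0028  0.0043  0.0001] -12.56
-44 x y z yaw pitch [-0.0045 -0.0015 -0.0029 -0.0011  0.0066] -12.28
```

The right long bottle is now seated like the left one. Next I press down the cap end of the short bottle.

>>> carry_out --moves '[{"x": 0.01, "y": -0.08, "z": 0.14, "turn": 0}, {"x": 0.01, "y": -0.11, "z": 0.21, "turn": 0}, {"x": 0.01, "y": -0.13, "z": 0.24, "turn": 0}, {"x": 0.01, "y": -0.15, "z": 0.27, "turn": 0}, {"x": 0.02, "y": -0.14, "z": 0.26, "turn": 0}, {"x": 0.01, "y": -0.13, "z": 0.24, "turn": 0}, {"x": 0.01, "y": -0.12, "z": 0.21, "turn": 0}, {"x": 0.01, "y": -0.07, "z": 0.14, "turn": 0}]'

```text
t: 60.45
tool_pos: [0.5375, -0.1012, 0.1427]
tool_rot: [-0.077, -3.138, -0.003]
contact_force: [-6.2, 3.7, 6.4]
opening: -0.0002
grip_force: 3.9
```

>>> carry_out --moves '[{"x": 0, "y": 0, "z": 0.1, "turn": 0}, {"x": 0, "y": 0, "z": 0.1, "turn": 0}, {"x": 0, "y": 0, "z": 0.1, "turn": 0}, {"x": 0, "y": 0, "z": 0.1, "turn": 0}, {"x": 0, "y": 0, "z": 0.1, "turn": 0}, {"x": 0, "y": 0, "z": 0.1, "turn": 0}, {"x": 0, "y": 0, "z": 0.1, "turn": 0}, {"x": 0, "y": 0, "z": 0.1, "turn": 0}]'

```text
t: 61.25
tool_pos: [0.5373, -0.1004, 0.1304]
tool_rot: [-0.075, -3.135, -0.005]
contact_force: [-30.7, 11.3, 50.8]
opening: 0.0001
grip_force: 29.8
```

>>> carry_out --moves '[{"x": 0, "y": 0, "z": -0.3, "turn": 0}, {"x": 0, "y": 0, "z": -0.5, "turn": 0}, {"x": 0, "y": 0, "z": -0.8, "turn": 0}, {"x": 0, "y": 0.3, "z": -0.9, "turn": 0}, {"x": 0, "y": 0.7, "z": -0.9, "turn": 0}, {"x": 0, "y": 0.9, "z": -0.6, "turn": 0}, {"x": 0, "y": 1, "z": 0, "turn": 0}, {"x": 0, "y": 1, "z": 0, "turn": 0}]'

```text
t: 62.05
tool_pos: [0.5438, -0.0036, 0.2239]
tool_rot: [0.077, 3.138, -0.001]
contact_force: [0.2, 0.0, -0.7]
opening: 0.0002
grip_force: 0.0
```

>>> carry_out --moves '[{"x": 0, "y": 1, "z": 0, "turn": 0}, {"x": 0, "y": 1, "z": 0, "turn": 0}, {"x": 0, "y": 1, "z": 0, "turn": 0}, {"x": 0, "y": 0.9, "z": 0, "turn": 0}, {"x": 0, "y": 0.7, "z": 0, "turn": 0}, {"x": 0, "y": 0.5, "z": 0, "turn": 0}, {"x": 0, "y": 0.4, "z": 0, "turn": 0}, {"x": 0, "y": 0.3, "z": 0, "turn": 0}]'

```text
t: 62.85
tool_pos: [0.5503, 0.1411, 0.2227]
tool_rot: [0.077, 3.141, -0.0]
contact_force: [0.3, -0.1, 0.5]
opening: 0.0001
grip_force: 0.0
```

```bash
python3 - <<'E'
from h import *
for c in C: cv2.imwrite(f"pics/{c}9.png",ctrl.get_image(c)[:,:,::-1])
print(ctrl.get_obs()["t"])
E
python3 fit2.py 9; python3 fit3.py 9
```

```text
62.95
44 x y z yaw pitch [-0.004  -0.0002 -0.0029  0.0045 -0.0007] -12.49
-44 x y z yaw pitch [-0.0046 -0.0015 -0.003  -0.0012  0.0077] -12.19
44 x y z yaw pitch [-0.0029 -0.0001 -0.0018 -0.0065 -0.0187] -12.93
-44 x y z yaw pitch [-0.0031 -0.0002 -0.0019 -0.0081 -0.0153] -11.71
```

The fit for the short bottle matches the pre-loaded reference bottle to within 1 mm, and the two long bottles match each other. I hand the job in.

```bash
python3 -c "
from station import ctrl
print(ctrl.finish_job())"
```

```text
the job is handed in; nothing more can be done
None
```

The job is handed in at about 63 s: both long bottles lie in the long rack and the short one in the free place of the short rack, all flat inside their ledges by the final image fit. The right long bottle and the short bottle each needed one correction, and no verdict came back.

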